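Turn the mounting plate over and latch it in the stop board

TASK

Turn the plywood mounting plate over so that the face with the four steel inserts is up, by lifting its overhanging edge and tipping it over onto the stop board. Then slide it fully home into the corner, square against both the end fence and the side stop, and only then swing the turn button across it to keep it there. Do not let the plate fall off the board, and leave the sanding block, tape and mug where they are.

Things in the scene. Friction and masses are not known exactly. Their poses are not given: they have to be found in the camera images.
- stop_board: fixed wooden stop board, a solid platform 200 (x) by 210 (y) mm with its top 36 mm above the bench; origin at the centre of its underside. Its x points to the robot's right (world -y, turned by -0.05 to 0.35 rad), its y away from the robot. In its frame the left edge, with open bench beside it, is at x = -100 mm. An end fence runs along the right edge and a side stop along the far edge.
- corner (a point): inner corner of fence and side stop, on the platform: in the board's frame the fence's face is at x = +80 mm, the side stop's inner face at y = +80 mm, its outer face at y = +105 mm (flush with the board's far side). Both stand 15 mm above the platform (51 mm above the bench). Axes as the board's.
- plate_mid (a point): centre of the loose plywood mounting plate, 90 (x) by 120 (y) by 12 mm, about 0.16 kg. Starts plain face up, z up, overhanging the board's left edge by 24 to 32 mm (36 mm free below), 25 to 45 mm short of the side stop; wood on wood, it does not slip easily. Its four steel inserts (18 mm discs) are on the underside. 42 mm above the bench when flat; fully home at x = +35, y = +20 mm in the board's frame.
- plate: the same plate; origin at the centre of the face with the inserts (down at the start), 6 mm from plate_mid. Mind the scroll saw behind: its motor box and knobs stand over the bench beyond about x = 0.63 m, y = 0.2 to 0.45 m (world), so a gripper that leans to the left over there needs care.
- turn_button (a joint): turn button on the side stop: a flat wooden bar 20 mm wide on a vertical pivot. 0: it lies along the side stop, from the pivot to the left (board's -x); grows counter-clockwise seen from above, to 1.57 where it reaches across the board toward the robot (board's -y), 3 mm over a plate. Starts open at -0.3 to 0 (swung out, away from the robot); stops at -0.6 and 1.6. Under 1 N at the knob; stays where left.
- button_pivot (a point): pivot of the turn button, at x = +55, y = +92.5 mm in the board's frame; the bar is 8 mm thick, from about 51 to 60 mm above the bench.
- button_knob (a point): upright round knob near the bar's free end, 14 mm in diameter, 62 mm from the pivot, from 60 to 86 mm above the bench; the point is half-way up, 72 mm above the bench.
- sanding_block: cork sanding block, 62 by 115 by 34 mm, a bystander on the bench to the left; origin under its centre.
- tape: roll of masking tape lying flat, 104 mm across, 25 mm high, a bystander on the bench to the left; origin under its centre.
- mug: white mug, 83 mm wide, 93 mm high, a bystander on the bench to the left; origin under its centre.

How it is judged:
On the way, in this order (a step that is already met when the one before it is completed fails the run):
1. the plate lies flat on the board, turned over (angle between plate_mid's own z axis and vertical above 3.04 rad and z of plate_mid in the frame of stop_board between 0.038 and 0.046 m), for 0.2 s.
2. the turned plate is home against the end fence and the side stop, the turn button still open (all of step 1 and x of plate_mid in the frame of stop_board above 0.03 m and y of plate_mid in the frame of stop_board above 0.015 m and angle between the x axis of plate_mid and the x axis of stop_board, either way round below 0.06 rad and value of joint turn_button below 0.8 rad), for 0.2 s.
3. the turn button is across the plate (all of step 1 and x of plate_mid in the frame of stop_board above 0.03 m and y of plate_mid in the frame of stop_board above 0.015 m and angle between the x axis of plate_mid and the x axis of stop_board, either way round below 0.06 rad and value of joint turn_button above 1.2 rad), for 0.2 s.
At the end, for the whole second after the job is handed in: The plate lies flat on the board with the insert face up (within 0.1 rad), within 5 mm of the end fence and of the side stop and square to them within 0.06 rad; the turn button is across it (joint above 1.2 rad); all at rest (all of step 3 and linear speed of plate below 0.01 m/s and velocity of joint turn_button between -0.1 and 0.1 rad/s); the robot touches nothing.
It fails at once if the plate falls off the board (height (world z) of plate_mid below 0.027 m).
It fails at once if the sanding block is pushed away (more than 30 mm) (distance of sanding_block from where it was at the start of the episode above 0.03 m).
It fails at once if the roll of tape is pushed away (more than 30 mm) (distance of tape from where it was at the start of the episode above 0.03 m).
It fails at once if the mug is pushed away (more than 30 mm) (distance of mug from where it was at the start of the episode above 0.03 m).
It also fails if it takes over 72 s, if anything falls off the work surface, if the arm or the gripper's body presses on something with over 40 N, if the wrist force passes 120 N, or if a joint passes its speed limit or range.

ROBOT

A 7-joint arm with a two-finger parallel gripper is mounted at the origin on the work surface; the furniture and walls round the work are solid. World frame = base frame: x ahead of the robot, y to its left, z up, the work surface at z = 0. Lengths are in m, angles in rad, forces in N, time in s.
With the tool pointing down it reaches from about 0.4 to 0.85 m from the base axis. Payload 10.4 kg.
Tool frame: the origin (TCP) lies between the finger pads; the fingertips stand 8 mm ahead of it and the grasp point (between the pads) lies 11 mm behind it; z points along the fingers, y is the direction in which the jaws open and shut (so a half turn about z gives the same grasp; the last joint's range is limited). The gripper opens to 85 mm and grips with 20 to 120 N. Pads are 22 mm wide; open, the fingers measure 114 mm over their backs; the gripper's body (76 mm by 85 mm) begins 54 mm behind the grasp point. The pads swing forward as they close: fully open they stand 13 mm farther back than shut.
Start: joints at [-1.198, 0.332, -0.065, 1.46, 0.022, 1.35, -0.088], TCP at [0.241, 0.577, 0.239] pointing down, gripper open.
Joint ranges: [-2.6, 2.6], [-0.5, 2.12], [-1.47, 1.34], [0.16, 2.42], [-1.27, 4.41], [0.06, 2.06], [-2.6, 2.6]. Speed limits (rad/s): [2.22, 2.22, 2.79, 2.79, 3.14, 3.14, 3.14].

INTERFACE

Orientations are given as a unit quaternion [x, y, z, w].
In Python, from workcell import manip, camera, camera_params, trace, place_of gives the robot as it stands. The module is installed in compiled form; this text tells all that it offers.
- The arm moves only by the tool move_arm, never from a script. Its argument "steps" is a list of rows, each an object with "offset": the shift along the tool's x, y, z scaled (see below), a list of three; "delta_rot": the turn, a rotation vector about the tool's x, y, z scaled (see below), a list of three. In form: [{"offset": [dx, dy, dz], "delta_rot": [wx, wy, wz]}, ...]. A call has 1 to 20 rows; each row is the pose to reach, as a shift and turn from the pose commanded when the call began, along the tool's axes at that moment; what a row does not reach only later rows make up. The controller multiplies each number of a shift by 0.15 m and each number of a turn by 90 degrees. A row lasts 1/12 s, in which the tool goes at most 41.7 mm and 7.16 degrees, less where a joint would pass 70% of its speed; a pose out of reach is approached as far as the arm can. A call with a number of a shift or a turn outside -1 to 1 is refused whole. A call with a gripper value outside its range is refused whole. "hand" is the gripper's target within -1 to 1 (fully open at 1, half-way at 0, shut at -1), set as the call begins (left out, the last holds). The fingers move at their own pace and stop on an object; "squeeze" is the grip in N (left out, the last holds). Time passes only in rows, so rows that repeat a pose let the fingers close. It gives the time, the measured TCP pose, the force and the opening at its end, in the units of the state.
- manip.get_obs(): the state, without advancing time (a new reading comes with each control period).
- camera(name): name is "side" or "top" or "wrist"; returns the picture (400x640x3 uint8, red, green, blue); there is no depth.
- camera_params(name): a dict with "fovy" (degrees; the focal length in pixels is half the picture's height over the tangent of half this angle, whatever the lens; pixels are square), "cx", "cy" (the principal point, pixels), "world_from_camera" (4x4, takes a point from camera to world coordinates). Camera axes: x right, y down, z forward; pixel columns grow to the right and rows downward; lengths in m; the calibration is good to about 2 mm. A picture is of the moment at which its call begins: read the wrist's pose just before it. camera_params takes no time and is no camera call; for the wrist camera it gives the pose at the moment of the call.
- manip.hand_in(): hands the job in, once; it reports no verdict.
Trained networks look in the newest picture that a camera, given by its name, has taken for a name from the list of things; names that differ only in an ending like _2 or _b are one class to them, and where a whole thing is asked for, a point or a joint stands for the part that bears it (a point fixed in the world has none). Each returns a list of dicts, best first, with "p" (0 to 1); they miss things now and then, are a little off and sometimes report something else, mostly with a low value. They report only what shows in the picture. A call takes as long as a camera call.
- trace(camera, label): "mask" (400x640 bool, what is visible of it) and "extent" ([left, top, right, bottom] in pixels, round what is visible of it).
- place_of(camera, label): "uv" ([column, row] in pixels: a listed point, or the origin of a listed thing).
The state is a dict: "clock": time; "joint_pos": joint angles; "joint_velocities": joint speeds; "tau": joint torques, N m; "position": TCP position; "ee_rot": TCP orientation; "ft_force": force on the tool from outside, world axes, zero at the start; "torque": the same for the moment, N m; "grip_width": opening from 0.0 (shut) to 1.0 (fully open).
Only numpy, scipy, OpenCV 4.12 (cv2) and the standard library are available. Lean on these libraries where they do the work, as an engineer would, in place of code of your own. Each camera call takes 0.05 s, during which the arm holds its last target.

## Working session

There is one attempt and no reset: what is moved stays moved. The work goes in short steps, Python scripts to look and compute and a tool call to move; the robot and the scene stay as the last step left them, time stands still between calls to the robot, and variables do not carry over. Pictures are saved under pics/ and viewed, and the job is handed in when it is done.

Besides the shell and the picture viewer there is one more tool, called after "Request:" as name(argument=value, ...), one argument or row to a line, values as JSON. move_arm: Moves the arm, as the interface text tells. Its arguments: {"type":"object","properties":{"steps":{"type":"array"},"hand":{"type":"number"},"squeeze":{"type":"number"}},"required":["steps"]}

```bash
mkdir -p pics
cat > h.py <<'E'
import numpy as np, cv2
from workcell import manip, camera, camera_params, trace, place_of
from scipy.spatial.transform import Rotation as R
def snap(n,f):
    im=camera(n); cv2.imwrite('pics/'+f+'.png',im[:,:,::-1]); return im
def ray(n,uv,z,P=None):
    P=P or camera_params(n); f=200/np.tan(np.radians(P['fovy'])/2)
    d=np.array([(uv[0]-P['cx'])/f,(uv[1]-P['cy'])/f,1]); T=np.array(P['world_from_camera'])
    d=T[:3,:3]@d; o=T[:3,3]; return o+d*(z-o[2])/d[2]
def proj(n,p,P=None):
    P=P or camera_params(n); f=200/np.tan(np.radians(P['fovy'])/2)
    T=np.linalg.inv(np.array(P['world_from_camera'])); q=T[:3,:3]@np.array(p)+T[:3,3]
    return q[0]/q[2]*f+P['cx'],q[1]/q[2]*f+P['cy']
E
python3 - <<'E'
from h import *
for n in ['side','top','wrist']:
    snap(n,n+'0')
o=manip.get_obs(); print(o)
for n in ['side','top','wrist']: 
    P=camera_params(n);print(n,P['fovy'],P['cx'],P['cy'],np.round(P['world_from_camera'],3).tolist())
H=dict(stop_board=0,corner=.036,plate_mid=.042,button_pivot=.056,button_knob=.072,sanding_block=0,tape=0,mug=0)
for n in ['top','side']:
  for l,z in H.items():
    for r in place_of(n,l)[:1]: print(n,l,np.round(r['p'],2),np.round(r['uv'],1),np.round(ray(n,r['uv'],z),4))
E
```

```text
{'clock': 0.15, 'joint_pos': array([-1.19760527,  0.33269742, -0.06473615,  1.46072466,  0.02159249,
        1.34986833, -0.08851233]), 'joint_velocities': array([-0.00015889, -0.00203997,  0.00025661,  0.00044078, -0.00067851,
       -0.00120492, -0.00162896]), 'tau': array([ 9.81484955e-04, -6.25831962e+01,  4.90836566e-02, -3.91849172e+01,
        1.61352108e-02,  7.47071521e-03,  3.83864494e-05]), 'position': array([0.24083887, 0.57645642, 0.23872839]), 'ee_rot': array([ 1.96588401e-01,  9.80485976e-01, -4.93713636e-04, -8.76013790e-05]), 'ft_force': array([ 0.63767456, -0.74040596, -0.26520561]), 'torque': array([ 0.0120315 ,  0.00455091, -0.00927331]), 'grip_width': 1.0031084572367766}
side 57.60180094249032 320.71936197228615 198.8687792382598 [[-0.653, 0.584, -0.482, 0.962], [0.757, 0.514, -0.403, 0.543], [0.012, -0.628, -0.778, 0.874], [0.0, 0.0, 0.0, 1.0]]
top 43.6645019237276 317.4242597521153 201.47303095624517 [[0.102, -0.974, 0.201, 0.259], [-0.995, -0.101, 0.016, 0.11], [0.004, -0.201, -0.98, 1.163], [0.0, 0.0, 0.0, 1.0]]
wrist 63.20320670708352 318.8335388773009 203.3
[... 348 characters left out ...]
0.0648  0.056 ]
top button_knob 0.78 [383.  131.4] [ 0.662  -0.0048  0.072 ]
top sanding_block 0.84 [231.  208.1] [0.4607 0.3318 0.    ]
top tape 0.86 [217.1 276.2] [0.2989 0.3418 0.    ]
top mug 0.71 [233.2 156.1] [0.5883 0.344  0.    ]
side stop_board 0.73 [265.3 205.4] [ 0.5514 -0.019   0.    ]
side corner 0.6 [223.8 202.8] [ 0.6414 -0.0937  0.036 ]
side plate_mid 0.61 [283.4 214.2] [0.5593 0.0694 0.042 ]
side button_pivot 0.84 [228.4 207.7] [ 0.652  -0.0551  0.056 ]
side button_knob 0.66 [233.2 215.1] [ 0.666 -0.014  0.072]
side sanding_block 0.79 [380.9 249. ] [ 0.4462  0.3336 -0.    ]
side tape 0.88 [410.5 215.5] [0.2923 0.3338 0.    ]
side mug 0.58 [347.5 286.8] [0.5966 0.3334 0.    ]
```

View pics/side0.png

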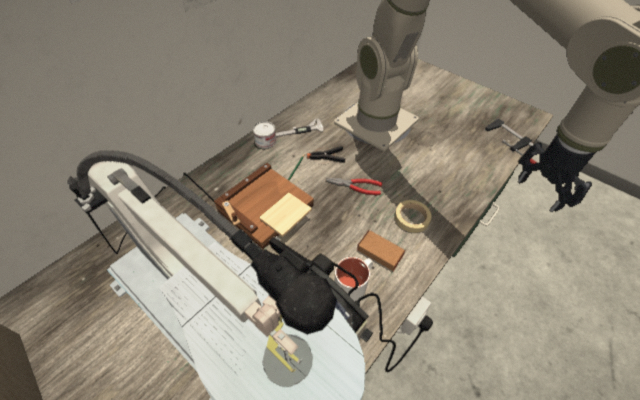

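View pics/top0.png

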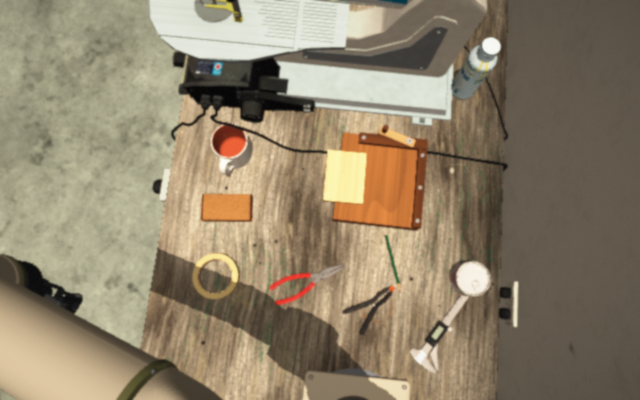

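View pics/wrist0.png

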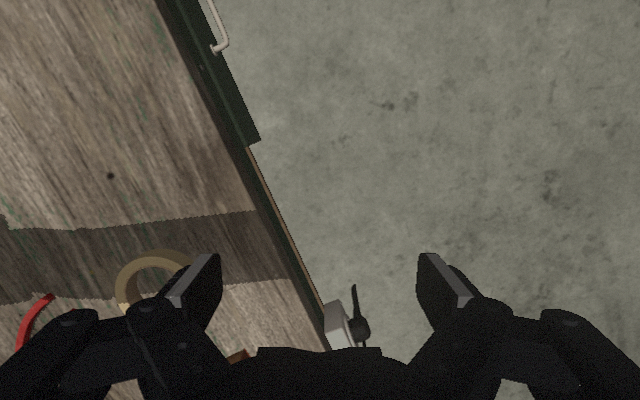

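Run:
```python
from h import *
im=cv2.imread('pics/top0.png')[110:250,300:450]
cv2.imwrite('pics/top0c.png',cv2.resize(im,None,fx=5,fy=4*1.25/1.25*1,interpolation=cv2.INTER_CUBIC)[:,:750] if 0 else cv2.resize(im,(600,560),interpolation=cv2.INTER_CUBIC))
im=cv2.imread('pics/side0.png')[140:270,190:340]
cv2.imwrite('pics/side0c.png',cv2.resize(im,(600,520),interpolation=cv2.INTER_CUBIC))
for n in ['top','side']:
  for l in ['plate','stop_board','turn_button']:
    r=trace(n,l)
    if r:
      m=r[0]['mask'].astype(np.uint8); c=max(cv2.findContours(m,0,2)[0],key=cv2.contourArea)
      print(n,l,r[0]['p'],r[0]['extent'],m.sum(),cv2.approxPolyDP(c,3,True)[:,0].tolist(),cv2.minAreaRect(c))
```

```text
top plate 0.9 [323.8, 150.1, 366.1, 200.6] 1946 [[330, 150], [324, 199], [360, 203], [365, 154]] ((344.71466064453125, 176.70883178710938), (38.65503692626953, 51.463356018066406), 4.398705005645752)
top stop_board 0.77 [330.9, 123.0, 430.1, 231.7] 6742 [[343, 133], [341, 150], [366, 154], [361, 204], [336, 202], [334, 220], [417, 230], [421, 226], [427, 141], [407, 137], [387, 125], [381, 126], [377, 134]] ((381.665771484375, 175.67535400390625), (88.77269744873047, 101.91063690185547), 6.009005546569824)
top turn_button 0.63 [380.2, 124.2, 415.7, 147.6] 333 [[380, 128], [381, 135], [413, 146], [413, 139], [387, 125]] ((397.1896667480469, 135.27586364746094), (37.6961555480957, 11.513111114501953), 21.80141258239746)
side plate 0.59 [261.1, 193.4, 311.0, 237.1] 1170 [[290, 193], [260, 216], [282, 235], [309, 210]] ((284.8132019042969, 213.2962188720703), (29.91617202758789, 44.16781997680664), 47.48955535888672)
side stop_board 0.78 [217.0, 159.7, 312.9, 249.8] 3470 [[268, 163], [215, 200], [218, 211], [262, 247], [277, 235], [259, 218], [287, 192], [312, 204], [310, 196], [273, 171]] ((263.03790283203125, 202.35516357421875), (67.68206787109375, 78.81016540527344), 48.36646270751953)
side turn_button 0.68 [356.8, 228.8, 403.2, 271.4] 1028 [[368, 231], [357, 249], [393, 269], [403, 248]] ((380.0588073730469, 248.7353057861328), (44.41813659667969, 24.867294311523438), 30.963756561279297)
```

View pics/top0c.png

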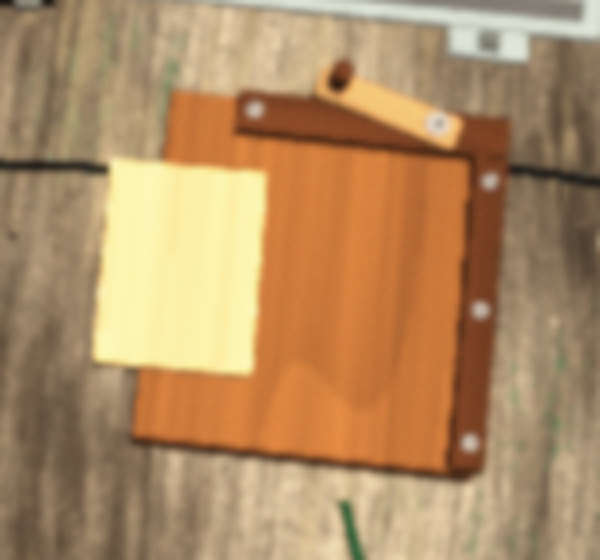

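View pics/side0c.png

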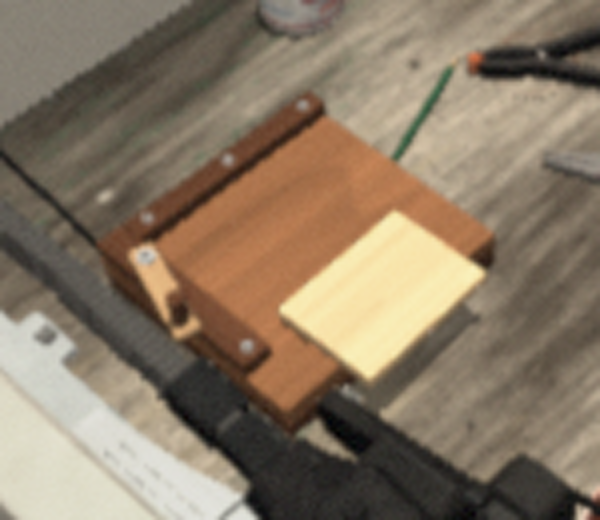

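Run:
```python
from h import *
from scipy.optimize import least_squares
P=camera_params('top')
def px(c): return [300+c[0]/4-.375, 110+c[1]/4-.375]
obs=[((172,91),(-.1,.105,.036)),((134,440),(-.1,-.105,.036)),((508,120),(.1,.105,.051)),((483,470),(.1,-.105,.051)),((470,157),(.08,.08,.051)),((440,123),(.055,.0925,.06)),((237,132),(-.06,.08,.051))][:-1]
def bw(t,p):
    a=-np.pi/2+t[2]; c,s=np.cos(a),np.sin(a)
    return np.array([t[0]+c*p[0]-s*p[1],t[1]+s*p[0]+c*p[1],p[2]])
f=lambda t:np.concatenate([np.array(proj('top',bw(t,p),P))-px(c) for c,p in obs])
r=least_squares(f,[.55,0,0]); print('board',r.x,np.round(r.fun,1))
b=r.x
pl=[((111,158),(-.045,.06,.048)),((267,171),(.045,.06,.048)),((252,375),(.045,-.06,.048)),((93,361),(-.045,-.06,.048))]
f=lambda t:np.concatenate([np.array(proj('top',bw(t,p),P))-px(c) for c,p in pl])
q=least_squares(f,[.55,.08,0]); print('plate',q.x,np.round(q.fun,1))
a=-np.pi/2+b[2]; M=np.array([[np.cos(a),-np.sin(a)],[np.sin(a),np.cos(a)]])
print('plate in board',M.T@(q.x[:2]-b[:2]))
for p in [(-.1,.105,.036),(-.1,-.105,.036),(.08,.08,.036),(.055,.0925,.056)]: print(p,bw(b,p))
# side check
ps=camera_params('side')
sc=lambda c:(190+c[0]/4-.375,140+c[1]/4-.375)
for c,z in [((493,240),.036),((305,93),.051),((289,417),.036),((101,240),.051)]: print('side',c,ray('side',sc(c),z,ps))
for p in [(-.1,-.105,.036),(.1,-.105,.051),(-.1,.105,.036),(.1,.105,.051)]: print(bw(b,p))
for c in [(400,210),(486,269),(371,379),(281,306)]: print('side plate',ray('side',sc(c),.048,ps))
for c,p in pl: print(bw(q.x,p))
```

```text
board [ 0.55705557 -0.01063304 -0.00867846] [-0.8 -0.1 -0.5 -0.5  0.7 -0.4  0.8  0.6  0.9 -0.3 -1.2  0.7]
plate [0.55409467 0.07214791 0.01338508] [ 0.2  0.3 -0.3  0.4 -0.2 -0.3  0.3 -0.3]
plate in board [-0.08275213 -0.00367919]
(-0.1, 0.105, 0.036) [0.66291945 0.08845197 0.036     ]
(-0.1, -0.105, 0.036) [0.45292736 0.09027442 0.036     ]
(0.08, 0.08, 0.036) [ 0.63635829 -0.0913243   0.036     ]
(0.055, 0.0925, 0.056) [ 0.64907478 -0.06643372  0.056     ]
side (493, 240) [0.46078032 0.09381276 0.036     ]
side (305, 93) [ 0.45630461 -0.10778107  0.051     ]
side (289, 417) [0.66519831 0.09204078 0.036     ]
side (101, 240) [ 0.65656354 -0.11066514  0.051     ]
[0.45292736 0.09027442 0.036     ]
[ 0.45119169 -0.10971805  0.051     ]
[0.66291945 0.08845197 0.036     ]
[ 0.66118378 -0.1115405   0.051     ]
side plate [0.49204158 0.02976344 0.048     ]
side plate [0.49121599 0.11414689 0.048     ]
side plate [0.61239352 0.11820799 0.048     ]
side plate [0.61038064 0.02805737 0.048     ]
[0.61348699 0.11794696 0.048     ]
[0.61469161 0.02795502 0.048     ]
[0.49470236 0.02634886 0.048     ]
[0.49349773 0.1163408  0.048     ]
```

```bash
cat >> h.py <<'E'
def Rphi(deg,tilt=0):
    R0=np.array([[-1,0,0],[0,1,0],[0,0,-1.]])
    return R.from_rotvec([np.radians(deg),0,0])*R.from_matrix(R0)
def go(pos,Rt,o=None,base=None):
    o=o or manip.get_obs()
    p0,q0=(o['position'],R.from_quat(o['ee_rot'])) if base is None else base
    off=q0.inv().apply(np.array(pos)-p0)/.15
    dr=(q0.inv()*Rt).as_rotvec()/(np.pi/2)
    return np.round(off,4).tolist(),np.round(dr,4).tolist()
def st():
    o=manip.get_obs(); q=R.from_quat(o['ee_rot']).as_matrix()
    print('t',round(o['clock'],2),'p',np.round(o['position'],4),'z',np.round(q[:,2],3),'y',np.round(q[:,1],3),'F',np.round(o['ft_force'],1),'g',round(o['grip_width'],3),'j',np.round(o['joint_pos'],2))
E
python3 - <<'E'
from h import *
st();print(go([.4,.40,.26],Rphi(-15)));print(go([.53,.24,.22],Rphi(-40)))
E
```

```text
t 1.25 p [0.241  0.5767 0.2393] z [ 0.  0. -1.] y [0.386 0.923 0.   ] F [ 0.3 -0.   0.5] g 0.999 j [-1.2   0.33 -0.06  1.46  0.02  1.35 -0.09]
([-1.4325, -0.6782, -0.1378], [0.1645, -0.033, -0.2505])
([-2.6434, -1.3283, 0.1288], [0.4386, -0.0879, -0.2416])
```

Request:
move_arm(
  steps=[
    {"offset":[-0.5,-0.23,-0.05],"delta_rot":[0.08,-0.016,-0.12]},
    {"offset":[-1,-0.47,-0.1],"delta_rot":[0.1645,-0.033,-0.25]},
    {"offset":[-1,-0.47,-0.1],"delta_rot":[0.1645,-0.033,-0.25]},
    {"offset":[-1,-0.47,-0.1],"delta_rot":[0.1645,-0.033,-0.25]},
    {"offset":[-1,-0.47,-0.1],"delta_rot":[0.1645,-0.033,-0.25]},
    {"offset":[-1,-0.47,-0.1],"delta_rot":[0.1645,-0.033,-0.25]},
    {"offset":[-1,-0.47,-0.1],"delta_rot":[0.1645,-0.033,-0.25]},
    {"offset":[-1,-0.47,-0.1],"delta_rot":[0.1645,-0.033,-0.25]},
  ],
  hand=0.18,
)

```text
clock: 1.92
position: [0.351, 0.4548, 0.2543]
ee_rot: [-0.0, 0.992, -0.13, -0.0]
ft_force: [-1.2, 0.5, -0.7]
grip_width: 0.588
```

Run:
```python
from h import *
st();print(go([.48,.30,.25],Rphi(-35)));print(go([.53,.22,.18],Rphi(-40)))
```

```text
t 1.92 p [0.351  0.4548 0.2543] z [-0.    -0.258 -0.966] y [-0.     0.966 -0.258] F [-1.2  0.5 -0.7] g 0.588 j [-1.04  0.37 -0.03  1.4   0.14  1.6   0.49]
([-0.8598, -0.9901, 0.2933], [0.2228, -0.0001, 0.0003])
([-1.1932, -1.3851, 0.8816], [0.2784, -0.0001, 0.0003])
```

Request:
move_arm(
  steps=[
    {"offset":[-0.3,-0.33,0.1],"delta_rot":[0.075,0,0]},
    {"offset":[-0.6,-0.66,0.2],"delta_rot":[0.15,0,0]},
    {"offset":[-0.86,-0.99,0.29],"delta_rot":[0.22,0,0]},
    {"offset":[-0.86,-0.99,0.29],"delta_rot":[0.22,0,0]},
    {"offset":[-0.86,-0.99,0.29],"delta_rot":[0.22,0,0]},
    {"offset":[-0.86,-0.99,0.29],"delta_rot":[0.22,0,0]},
    {"offset":[-0.86,-0.99,0.29],"delta_rot":[0.22,0,0]},
    {"offset":[-0.86,-0.99,0.29],"delta_rot":[0.22,0,0]},
  ],
)

```text
clock: 2.58
position: [0.4802, 0.3003, 0.2507]
ee_rot: [-0.0, 0.954, -0.298, -0.0]
ft_force: [-0.1, -0.2, -0.1]
grip_width: 0.593
```

Run:
```python
from h import *
st();print(go([.535,.20,.14],Rphi(-40)))
snap('side','side1');snap('wrist','wrist1')
```

```text
t 2.58 p [0.4802 0.3003 0.2507] z [ 0.    -0.57  -0.822] y [-0.001  0.822 -0.57 ] F [-0.1 -0.2 -0.1] g 0.593 j [-0.92  0.49  0.08  1.35  0.36  1.77  0.72]
([-0.3653, -0.1296, 0.9875], [0.0587, 0.0001, 0.0004])
```

View pics/side1.png

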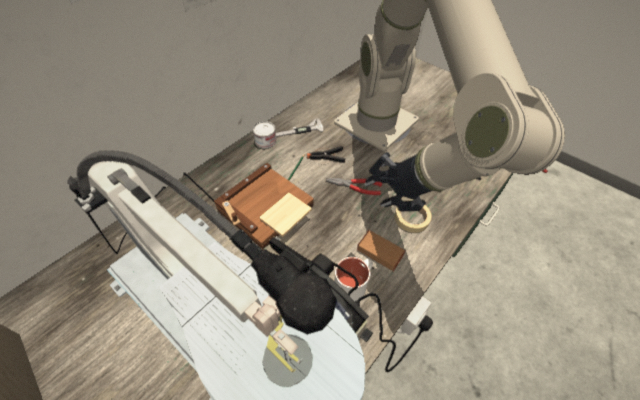

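View pics/wrist1.png

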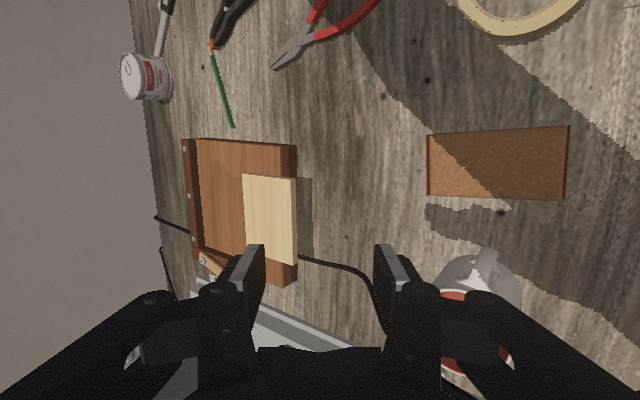

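Run:
```python
from h import *
for uv in [(242,173),(297,178),(297,265)]: print(ray('wrist',uv,.048))
for uv in [(297,144),(297,285),(196,139)]: print(ray('wrist',uv,.036))
```

```text
[0.49246859 0.02947776 0.048     ]
[0.48848728 0.12881179 0.048     ]
[0.60774973 0.12658316 0.048     ]
[0.4479548 0.1200513 0.036    ]
[0.64665031 0.11633832 0.036     ]
[ 0.45093532 -0.08695558  0.036     ]
```

Request:
move_arm(
  steps=[
    {"offset":[-0.1,-0.04,0.25],"delta_rot":[0.03,0,0]},
    {"offset":[-0.2,-0.08,0.5],"delta_rot":[0.0587,0,0]},
    {"offset":[-0.3,-0.11,0.75],"delta_rot":[0.0587,0,0]},
    {"offset":[-0.365,-0.13,0.987],"delta_rot":[0.0587,0,0]},
    {"offset":[-0.365,-0.13,0.987],"delta_rot":[0.0587,0,0]},
    {"offset":[-0.365,-0.13,0.987],"delta_rot":[0.0587,0,0]},
    {"offset":[-0.365,-0.13,0.987],"delta_rot":[0.0587,0,0]},
    {"offset":[-0.365,-0.13,0.987],"delta_rot":[0.0587,0,0]},
  ],
)

```text
clock: 3.35
position: [0.5355, 0.2008, 0.1412]
ee_rot: [-0.001, 0.94, -0.342, 0.001]
ft_force: [1.2, -0.2, -0.1]
grip_width: 0.589
```

Run:
```python
from h import *
st();print(go([.535,.145,.045],Rphi(-40)))
snap('side','side2');snap('wrist','wrist2')
for n in ['wrist']:
    r=trace(n,'plate'); 
    if r:
      m=r[0]['mask'].astype(np.uint8); c=max(cv2.findContours(m,0,2)[0],key=cv2.contourArea)
      a=cv2.approxPolyDP(c,3,True)[:,0]; print(r[0]['p'])
      for u in a: print(u,ray(n,u,.048))
```

```text
t 3.35 p [0.5355 0.2008 0.1412] z [ 0.002 -0.642 -0.767] y [-0.001  0.767 -0.642] F [ 1.2 -0.2 -0.1] g 0.589 j [-0.82  0.58  0.13  1.5   0.45  1.55  0.75]
([0.0048, 0.1263, 0.7306], [0.0005, 0.0013, 0.0005])
0.93
[245 140] [0.49132052 0.03190854 0.048     ]
[242 148] [0.49920504 0.02652742 0.048     ]
[249 241] [0.59496919 0.0287569  0.048     ]
[264 246] [0.59413254 0.05240023 0.048     ]
[267 263] [0.61155858 0.05579672 0.048     ]
[314 281] [0.60950309 0.11806375 0.048     ]
[321 276] [0.60188471 0.12605387 0.048     ]
[320 146] [0.49122296 0.12462249 0.048     ]
```

View pics/wrist2.png

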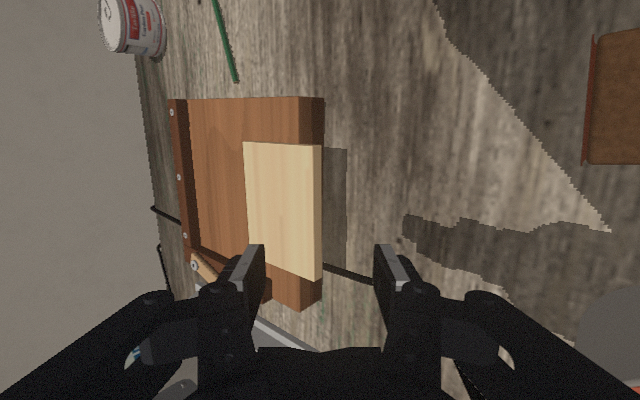

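View pics/side2.png

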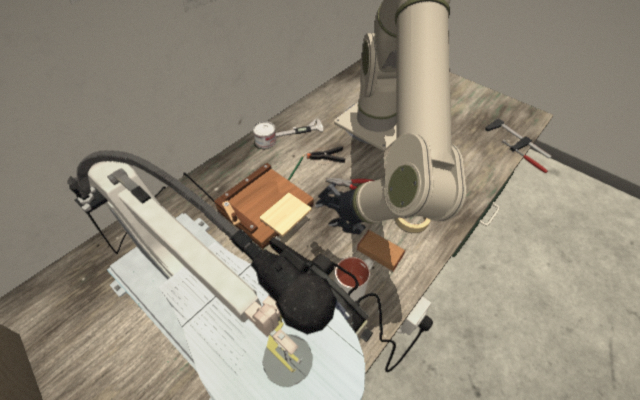

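Request:
move_arm(
  steps=[
    {"offset":[0,0.03,0.2],"delta_rot":[0,0,0]},
    {"offset":[0,0.07,0.4],"delta_rot":[0,0,0]},
    {"offset":[0,0.11,0.6],"delta_rot":[0,0,0]},
    {"offset":[0.005,0.139,0.746],"delta_rot":[0,0,0]},
    {"offset":[0.005,0.139,0.746],"delta_rot":[0,0,0]},
    {"offset":[0.005,0.139,0.746],"delta_rot":[0,0,0]},
    {"offset":[0.005,0.139,0.746],"delta_rot":[0,0,0]},
  ],
)

```text
clock: 4.08
position: [0.5357, 0.1441, 0.0427]
ee_rot: [0.0, 0.94, -0.342, 0.001]
ft_force: [0.2, -0.4, -0.2]
grip_width: 0.584
```

Run:
```python
from h import *
st();print(go([.535,.090,.042],Rphi(-40)))
snap('wrist','wrist3')
```

```text
t 4.08 p [0.5357 0.1441 0.0427] z [ 0.002 -0.643 -0.766] y [ 0.001  0.766 -0.643] F [ 0.2 -0.4 -0.2] g 0.584 j [-0.77  0.65  0.14  1.64  0.47  1.34  0.71]
([0.0048, -0.2735, 0.2354], [0.0002, 0.0011, -0.0006])
```

View pics/wrist3.png

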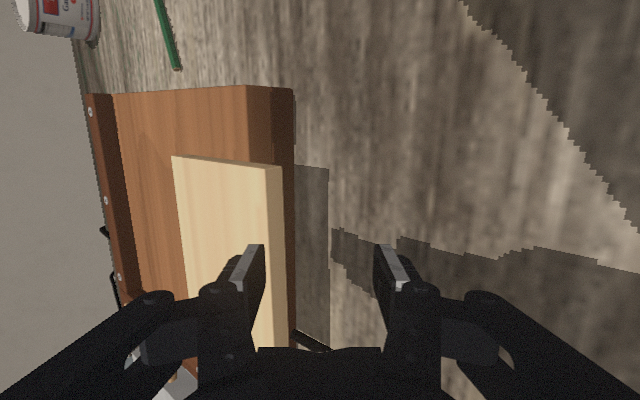

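Run:
```python
from h import *
print(ray('wrist',(266,167),.048),ray('wrist',(282,166),.036),ray('wrist',(172,156),.048),ray('wrist',(248,86),.036))
```

```text
[0.49064349 0.11887526 0.048     ] [0.49184061 0.11676008 0.036     ] [0.49279736 0.03067731 0.048     ] [0.45399209 0.09404136 0.036     ]
```

Request:
move_arm(
  steps=[
    {"offset":[0,-0.07,0.06],"delta_rot":[0,0,0]},
    {"offset":[0,-0.14,0.12],"delta_rot":[0,0,0]},
    {"offset":[0,-0.21,0.18],"delta_rot":[0,0,0]},
    {"offset":[0.005,-0.273,0.235],"delta_rot":[0,0,0]},
    {"offset":[0.005,-0.273,0.235],"delta_rot":[0,0,0]},
    {"offset":[0.005,-0.273,0.235],"delta_rot":[0,0,0]},
    {"offset":[0.005,-0.273,0.235],"delta_rot":[0,0,0]},
  ],
)

```text
clock: 4.72
position: [0.5342, 0.0888, 0.0407]
ee_rot: [0.0, 0.94, -0.342, 0.0]
ft_force: [-0.7, 0.3, -0.5]
grip_width: 0.588
```

Run:
```python
from h import *
st()
snap('wrist','wrist4')
```

```text
t 4.72 p [0.5342 0.0888 0.0407] z [-0.    -0.643 -0.766] y [ 0.001  0.766 -0.643] F [-0.7  0.3 -0.5] g 0.588 j [-0.72  0.6   0.16  1.72  0.51  1.27  0.74]
```

View pics/wrist4.png

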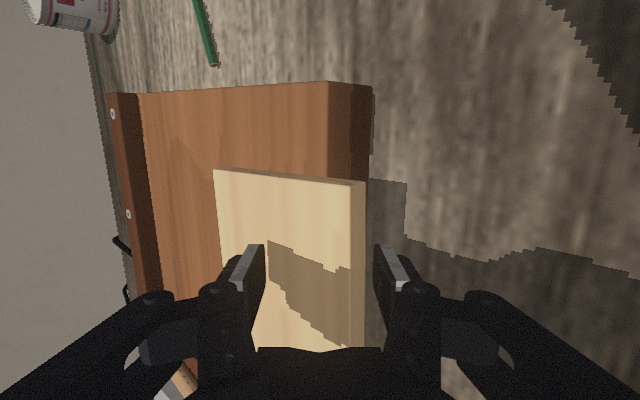

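Request:
move_arm(
  steps=[
    {"offset":[0,-0.037,-0.037],"delta_rot":[0,0,0]},
    {"offset":[0,-0.074,-0.074],"delta_rot":[0,0,0]},
    {"offset":[0,-0.117,-0.105],"delta_rot":[0,0,0]},
    {"offset":[0,-0.16,-0.134],"delta_rot":[0,0,0]},
    {"offset":[0,-0.207,-0.157],"delta_rot":[0,0,0]},
    {"offset":[0,-0.255,-0.178],"delta_rot":[0,0,0]},
    {"offset":[0,-0.305,-0.193],"delta_rot":[0,0,0]},
    {"offset":[0,-0.356,-0.205],"delta_rot":[0,0,0]},
    {"offset":[0,-0.356,-0.205],"delta_rot":[0,0,0]},
    {"offset":[0,-0.356,-0.205],"delta_rot":[0,0,0]},
  ],
)

```text
clock: 5.6
position: [0.5342, 0.0669, 0.0989]
ee_rot: [0.001, 0.94, -0.343, 0.0]
ft_force: [-0.2, 0.3, -1.0]
grip_width: 0.589
```

Run:
```python
from h import *
st()
snap('wrist','wrist5');snap('side','side5')
im=cv2.imread('pics/side5.png')[120:280,180:400]
cv2.imwrite('pics/side5c.png',cv2.resize(im,None,fx=3.5,fy=3.5,interpolation=cv2.INTER_CUBIC))
```

```text
t 5.6 p [0.5342 0.0669 0.0989] z [-0.    -0.644 -0.765] y [ 0.002  0.765 -0.644] F [-0.2  0.3 -1. ] g 0.589 j [-0.71  0.5   0.18  1.74  0.52  1.34  0.8 ]
```

View pics/wrist5.png

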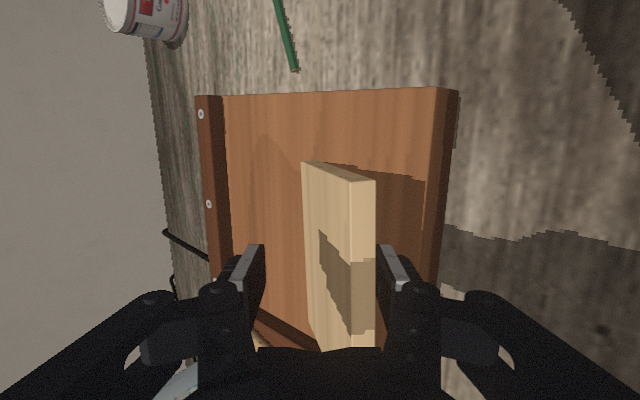

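View pics/side5c.png

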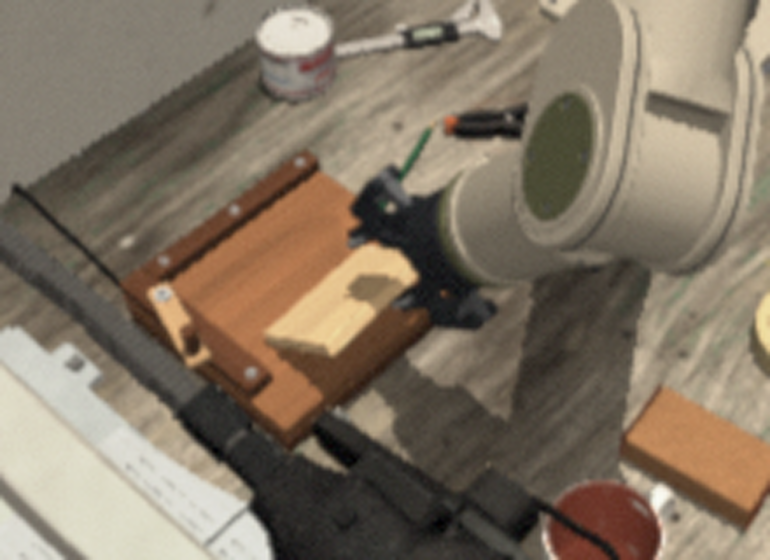

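Request:
move_arm(
  steps=[
    {"offset":[0,0.02,0],"delta_rot":[0,0,0]},
    {"offset":[0,0.04,0],"delta_rot":[0,0,0]},
    {"offset":[0,0.06,0],"delta_rot":[0,0,0]},
    {"offset":[0,0.08,0],"delta_rot":[0,0,0]},
    {"offset":[0,0.1,0],"delta_rot":[0,0,0]},
    {"offset":[0,0.1,0],"delta_rot":[0,0,0]},
    {"offset":[0,0.1,0],"delta_rot":[0,0,0]},
    {"offset":[0,0.1,0],"delta_rot":[0,0,0]},
    {"offset":[0,0.1,0],"delta_rot":[0,0,0]},
  ],
  hand=-1,
  squeeze=40,
)

```text
clock: 6.45
position: [0.5343, 0.078, 0.0894]
ee_rot: [0.001, 0.939, -0.343, -0.0]
ft_force: [-0.1, -2.2, 4.9]
grip_width: 0.146
```

Run:
```python
from h import *
st()
snap('wrist','wrist6');snap('side','side6')
im=cv2.imread('pics/side6.png')[120:280,180:400]
cv2.imwrite('pics/side6c.png',cv2.resize(im,None,fx=3.5,fy=3.5,interpolation=cv2.INTER_CUBIC))
```

```text
t 6.45 p [0.5343 0.078  0.0894] z [-0.001 -0.645 -0.764] y [ 0.001  0.764 -0.645] F [-0.1 -2.2  4.9] g 0.146 j [-0.72  0.52  0.17  1.72  0.51  1.34  0.79]
```

View pics/wrist6.png

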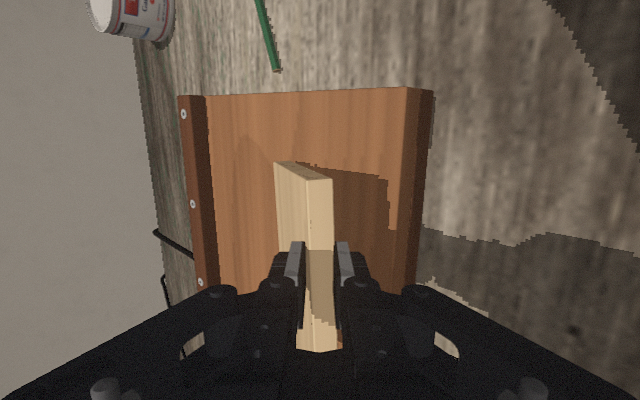

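View pics/side6c.png

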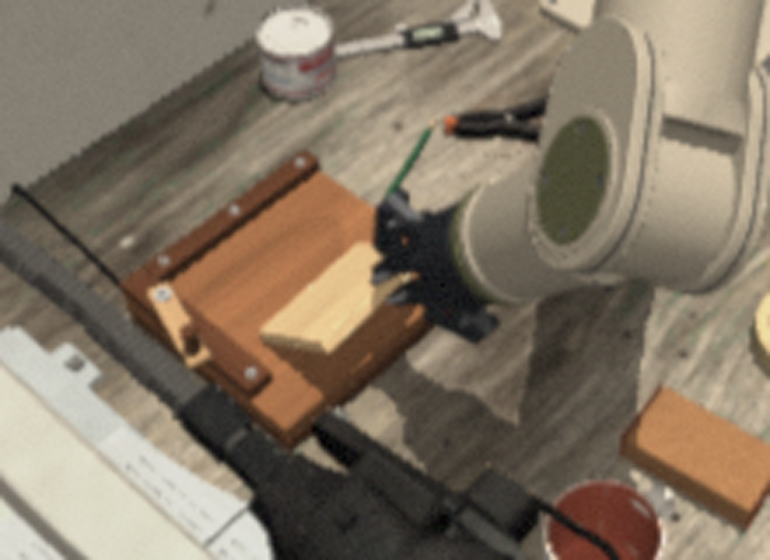

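Run:
```python
from h import *
st();print(go([.536,.072,.12],Rphi(-40)),go([.543,.045,.15],Rphi(-10)),go([.543,.03,.15],Rphi(0)))
```

```text
t 6.55 p [0.5343 0.078  0.0894] z [-0.001 -0.645 -0.764] y [ 0.001  0.764 -0.645] F [ 0.6 -3.1  5.5] g 0.145 j [-0.72  0.52  0.17  1.72  0.51  1.34  0.79]
([-0.0117, -0.162, -0.1301], [-0.002, -0.0005, -0.0009]) ([-0.0587, -0.4285, -0.1668], [-0.3353, -0.0003, -0.001]) ([-0.0589, -0.5049, -0.1023], [-0.4464, -0.0002, -0.001])
```

Request:
move_arm(
  steps=[
    {"offset":[0,-0.08,-0.065],"delta_rot":[0,0,0]},
    {"offset":[-0.012,-0.162,-0.13],"delta_rot":[0,0,0]},
    {"offset":[-0.02,-0.23,-0.15],"delta_rot":[-0.07,0,0]},
    {"offset":[-0.03,-0.3,-0.16],"delta_rot":[-0.14,0,0]},
    {"offset":[-0.045,-0.37,-0.165],"delta_rot":[-0.21,0,0]},
    {"offset":[-0.055,-0.41,-0.165],"delta_rot":[-0.28,0,0]},
    {"offset":[-0.059,-0.43,-0.165],"delta_rot":[-0.335,0,0]},
    {"offset":[-0.059,-0.505,-0.102],"delta_rot":[-0.4,0,0]},
    {"offset":[-0.059,-0.505,-0.102],"delta_rot":[-0.446,0,0]},
    {"offset":[-0.059,-0.505,-0.102],"delta_rot":[-0.446,0,0]},
    {"offset":[-0.059,-0.505,-0.102],"delta_rot":[-0.446,0,0]},
    {"offset":[-0.059,-0.505,-0.102],"delta_rot":[-0.446,0,0]},
  ],
)

```text
clock: 7.55
position: [0.543, 0.0318, 0.15]
ee_rot: [-0.001, 1.0, 0.0, 0.0]
ft_force: [0.8, 0.4, -1.4]
grip_width: 0.122
```

Run:
```python
from h import *
st()
snap('wrist','wrist7');snap('side','side7');snap('top','top7')
im=cv2.imread('pics/side7.png')[120:280,180:400]
cv2.imwrite('pics/side7c.png',cv2.resize(im,None,fx=3.5,fy=3.5,interpolation=cv2.INTER_CUBIC))
```

```text
t 7.55 p [0.543  0.0318 0.15  ] z [ 0.001  0.    -1.   ] y [-0.001  1.     0.   ] F [ 0.8  0.4 -1.4] g 0.122 j [-0.3   0.22  0.18  1.8  -0.04  1.12  1.47]
```

View pics/wrist7.png

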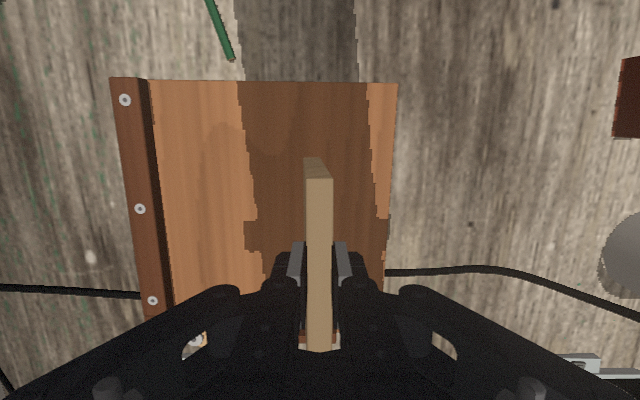

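View pics/side7c.png

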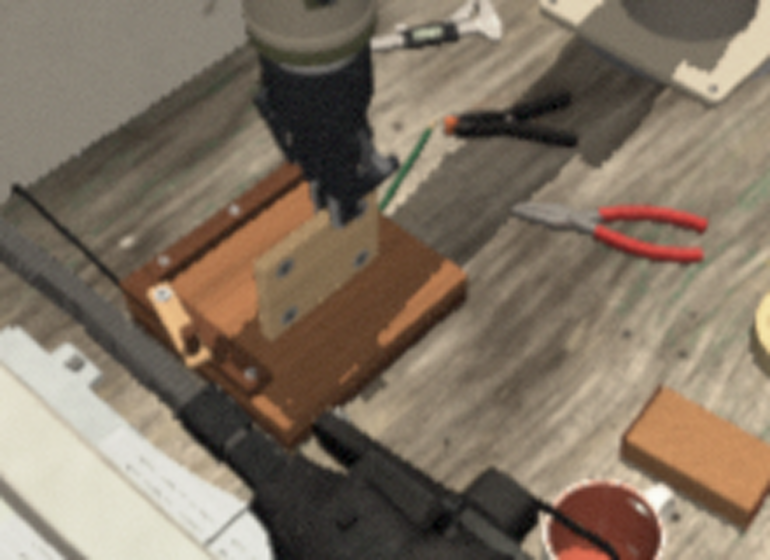

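View pics/top7.png

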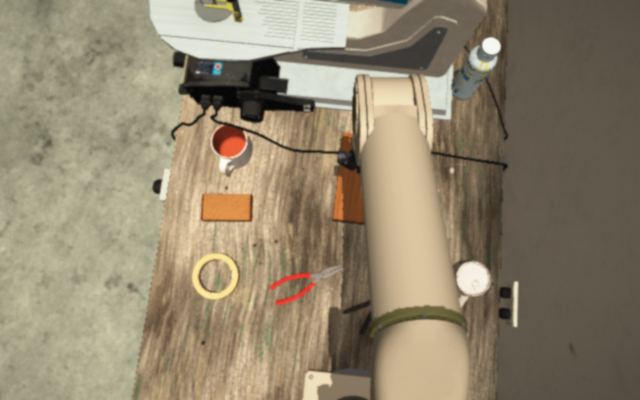

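Run:
```python
from h import *
P=camera_params('side');f=200/np.tan(np.radians(P['fovy'])/2);T=np.array(P['world_from_camera'])
for c in [(258,258),(270,338),(379,268),(378,193)]:
    u,v=180+c[0]/3.5-.36,120+c[1]/3.5-.36
    d=T[:3,:3]@np.array([(u-P['cx'])/f,(v-P['cy'])/f,1]);o=T[:3,3];print(np.round(o+d*(.0378-o[1])/d[1],4))
```

```text
[0.6229 0.0378 0.1667]
[0.6269 0.0378 0.0734]
[0.5075 0.0378 0.0495]
[0.5013 0.0378 0.1368]
```

Run:
```python
from h import *
im=cv2.imread('pics/side7.png')
P=camera_params('side')
for pts,col in [([(.502,.0378,.06),(.622,.0378,.06),(.622,.0378,.15),(.502,.0378,.15)],(0,255,0))]:
    pass
S=6;x0,y0=240,160
c=cv2.resize(im[y0:y0+80,x0:x0+90],None,fx=S,fy=S,interpolation=cv2.INTER_CUBIC)
q=np.array([[(a-x0+.5)*S,(b-y0+.5)*S] for a,b in [proj('side',p,P) for p in pts]],np.int32)
cv2.polylines(c,[q],True,(0,255,0),1); cv2.imwrite('pics/z7.png',c)
```

```text
(no output)
```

View pics/z7.png

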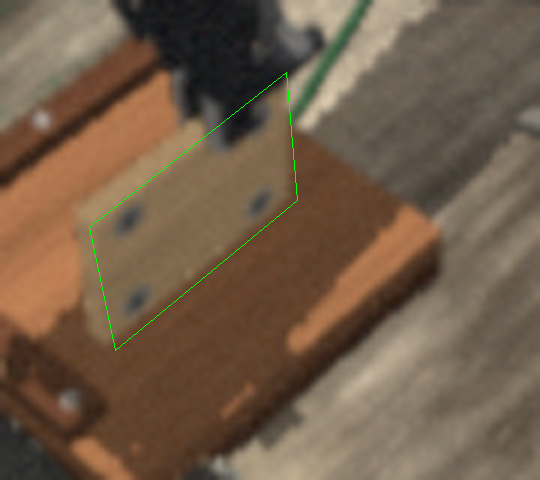

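Run:
```python
from h import *
from scipy.optimize import least_squares
P=camera_params('side');S=6
ob=[((78,212),(.06,.045)),((99,346),(.06,-.045)),((297,205),(-.06,-.045)),((284,84),(-.06,.045)),
((128,220),(.0,0)),]
ob=ob[:4]
px=[(240+c[0]/S-.5,160+c[1]/S-.5) for c,_ in ob]
def pt(t,l):
    c,s=np.cos(t[2]),np.sin(t[2]); return [t[0]+c*l[0]-s*l[1],t[3],t[1]+s*l[0]+c*l[1]]
for yf in [.035,.038,.042]:
    f=lambda t:np.concatenate([np.array(proj('side',pt([*t,yf],l),P))-p for (_,l),p in zip(ob,px)])
    r=least_squares(f,[.56,.1,0]);print(yf,r.x,np.round(r.fun,1),r.cost)
```

```text
0.035 [0.56414515 0.10545805 0.06286094] [ 1.2  0.7  0.5  0.4 -1.8  0.4 -0.2 -1.6] 4.381914030069777
0.038 [0.56642886 0.10989718 0.06381219] [ 1.2  0.7  0.4  0.6 -1.7  0.4 -0.1 -1.8] 4.342523266688248
0.042 [0.56947278 0.11581442 0.06510078] [ 1.1  0.7  0.3  0.8 -1.6  0.5  0.1 -1.9] 4.399963941551676
```

Run:
```python
from h import *
im=cv2.imread('pics/wrist7.png')[130:370,250:390]
cv2.imwrite('pics/z7w.png',cv2.resize(im,None,fx=2.5*1.6,fy=2.5,interpolation=cv2.INTER_CUBIC) if 0 else cv2.resize(im,None,fx=2.5,fy=2.5,interpolation=cv2.INTER_CUBIC))
P=camera_params('wrist');f=200/np.tan(np.radians(P['fovy'])/2);T=np.array(P['world_from_camera']);print(np.round(T,3))
for uv in [(319,178),(313,158)]:
  d=T[:3,:3]@np.array([(uv[0]-P['cx'])/f,(uv[1]-P['cy'])/f,1]);o=T[:3,3]
  for x in (.500,.503,.506,.51): print(uv,np.round(o+d*(x-o[0])/d[0],4))
```

```text
[[-0.004  0.965  0.263  0.474]
 [ 1.     0.003  0.002  0.033]
 [ 0.001  0.263 -0.965  0.283]
 [ 0.     0.     0.     1.   ]]
(319, 178) [0.5    0.0333 0.1497]
(319, 178) [0.503  0.0333 0.134 ]
(319, 178) [0.506  0.0333 0.1183]
(319, 178) [0.51   0.0334 0.0974]
(313, 158) [0.5    0.0297 0.0851]
(313, 158) [0.503  0.0293 0.0618]
(313, 158) [0.506  0.0289 0.0385]
(313, 158) [0.51   0.0284 0.0074]
```

View pics/z7w.png

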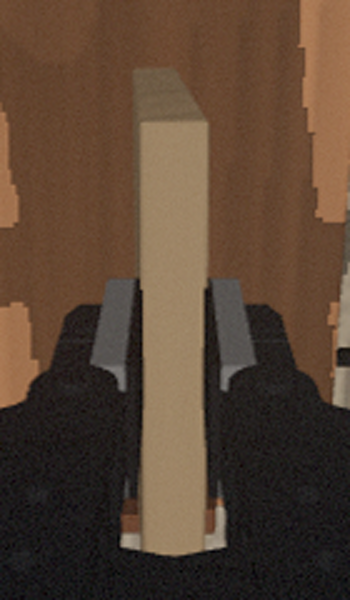

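```bash
cat > path.py <<'E'
from h import *
def pose(phi,piv,d=.09,x=.540,roll=.06):
    a=np.radians(phi); z=np.array([0,np.sin(a),-np.cos(a)]); y=np.array([0,np.cos(a),np.sin(a)])
    p=np.array([x,*piv])-d*z+.006*y
    return p,Rphi(phi)*R.from_rotvec([0,roll,0])
E
python3 - <<'E'
from path import *
o=manip.get_obs();base=(o['position'],R.from_quat(o['ee_rot']))
N=10
for i in range(1,N+1):
    s=i/N; p,q=pose(65*s,(.026+(.0095-.026)*s,.064+(.043-.064)*s)); 
    of,dr=go(p,q,base=base); print(np.round(p,3),np.round(of,3).tolist(),np.round(dr,3).tolist())
E
```

```text
[0.54  0.02  0.152] [0.019, -0.082, -0.018] [-0.072, 0.038, -0.001]
[0.54  0.008 0.149] [0.019, -0.161, 0.003] [-0.144, 0.038, -0.003]
[ 0.54  -0.003  0.145] [0.02, -0.238, 0.032] [-0.216, 0.037, -0.005]
[ 0.54  -0.015  0.139] [0.02, -0.314, 0.068] [-0.289, 0.037, -0.007]
[ 0.54  -0.026  0.133] [0.02, -0.386, 0.111] [-0.361, 0.037, -0.009]
[ 0.54  -0.036  0.125] [0.02, -0.455, 0.161] [-0.433, 0.036, -0.012]
[ 0.54  -0.046  0.117] [0.02, -0.52, 0.218] [-0.505, 0.035, -0.014]
[ 0.54  -0.054  0.107] [0.02, -0.579, 0.28] [-0.577, 0.035, -0.016]
[ 0.54  -0.062  0.097] [0.02, -0.633, 0.347] [-0.65, 0.034, -0.018]
[ 0.54  -0.07   0.086] [0.02, -0.68, 0.419] [-0.722, 0.033, -0.02]
```

First half of the lean, then a check.

Request:
move_arm(
  steps=[
    {"offset":[0.019,-0.082,-0.018],"delta_rot":[-0.072,0.038,-0.001]},
    {"offset":[0.019,-0.161,0.003],"delta_rot":[-0.144,0.038,-0.003]},
    {"offset":[0.02,-0.238,0.032],"delta_rot":[-0.216,0.037,-0.005]},
    {"offset":[0.02,-0.314,0.068],"delta_rot":[-0.289,0.037,-0.007]},
    {"offset":[0.02,-0.386,0.111],"delta_rot":[-0.361,0.037,-0.009]},
    {"offset":[0.02,-0.386,0.111],"delta_rot":[-0.361,0.037,-0.009]},
    {"offset":[0.02,-0.386,0.111],"delta_rot":[-0.361,0.037,-0.009]},
    {"offset":[0.02,-0.386,0.111],"delta_rot":[-0.361,0.037,-0.009]},
  ],
)

```text
clock: 8.37
position: [0.5399, -0.0262, 0.1323]
ee_rot: [-0.007, 0.96, 0.28, -0.029]
ft_force: [-0.8, 0.7, -1.6]
grip_width: 0.127
```

Run:
```python
from path import *
st()
snap('wrist','wrist8');snap('side','side8')
im=cv2.imread('pics/side8.png')[120:280,180:400]
cv2.imwrite('pics/side8c.png',cv2.resize(im,None,fx=3.5,fy=3.5,interpolation=cv2.INTER_CUBIC))
o=manip.get_obs();base=(o['position'],R.from_quat(o['ee_rot']))
N=10
for i in range(6,N+1):
    s=i/N; p,q=pose(65*s,(.026+(.0095-.026)*s,.064+(.043-.064)*s)); 
    of,dr=go(p,q,base=base); print(np.round(p,3),np.round(of,3).tolist(),np.round(dr,3).tolist())
```

```text
t 8.37 p [ 0.5399 -0.0262  0.1323] z [-0.06   0.537 -0.842] y [0.002 0.843 0.537] F [-0.8  0.7 -1.6] g 0.127 j [ 0.11  0.41  0.21  1.72 -0.62  1.33  2.14]
[ 0.54  -0.036  0.125] [0.001, -0.089, 0.007] [-0.072, 0.0, -0.004]
[ 0.54  -0.046  0.117] [0.0, -0.174, 0.02] [-0.144, 0.0, -0.008]
[ 0.54  -0.054  0.107] [-0.001, -0.257, 0.041] [-0.216, 0.0, -0.013]
[ 0.54  -0.062  0.097] [-0.002, -0.339, 0.068] [-0.288, 0.0, -0.017]
[ 0.54  -0.07   0.086] [-0.004, -0.417, 0.104] [-0.36, 0.0, -0.021]
```

View pics/side8c.png

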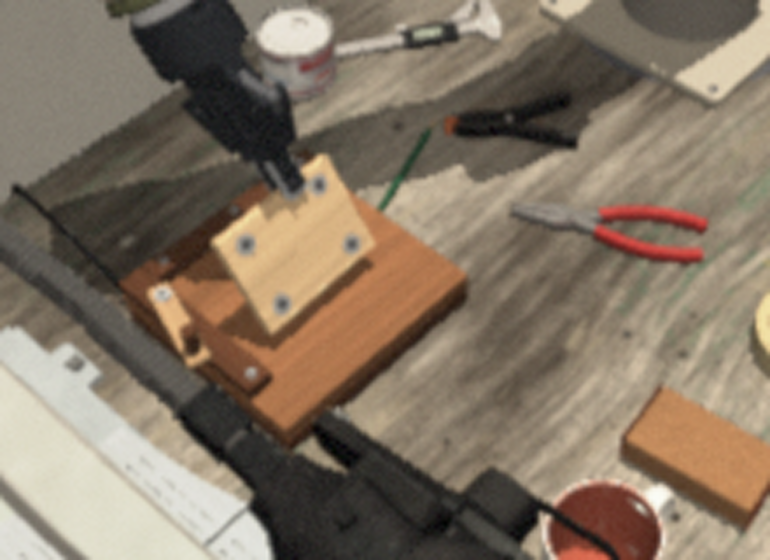

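View pics/wrist8.png

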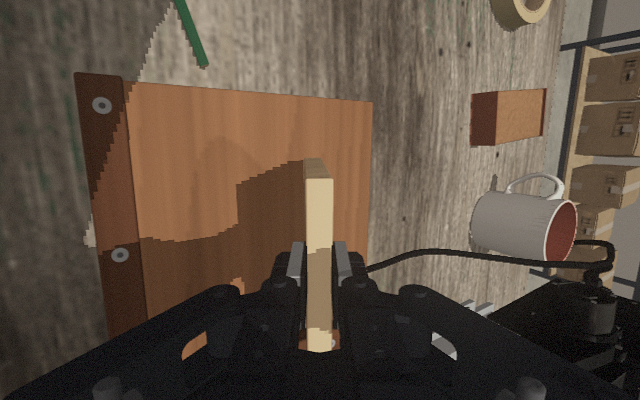

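Run:
```python
from path import *
o=manip.get_obs();base=(o['position'],R.from_quat(o['ee_rot']))
for phi,pv in [(40,(.016,.05)),(44,(.013,.046)),(48,(.010,.043))]:
    p,q=pose(phi,pv); of,dr=go(p,q,base=base); print(np.round(p,3),of,dr)
```

```text
[ 0.54  -0.037  0.123] [0.0008, -0.1053, 0.0153] [-0.0829, 0.0001, -0.0048]
[ 0.54  -0.045  0.115] [-0.0002, -0.1783, 0.0311] [-0.1273, 0.0001, -0.0075]
[ 0.54  -0.053  0.108] [-0.0009, -0.2473, 0.0443] [-0.1717, 0.0001, -0.0101]
```

Request:
move_arm(
  steps=[
    {"offset":[0,-0.105,0.015],"delta_rot":[-0.072,0,-0.004]},
    {"offset":[0,-0.178,0.031],"delta_rot":[-0.12,0,-0.007]},
    {"offset":[0,-0.247,0.044],"delta_rot":[-0.172,0,-0.01]},
    {"offset":[0,-0.247,0.044],"delta_rot":[-0.172,0,-0.01]},
    {"offset":[0,-0.247,0.044],"delta_rot":[-0.172,0,-0.01]},
    {"offset":[0,-0.247,0.044],"delta_rot":[-0.172,0,-0.01]},
  ],
)

```text
clock: 8.97
position: [0.54, -0.0533, 0.108]
ee_rot: [-0.012, 0.913, 0.406, -0.027]
ft_force: [0.4, -0.3, -0.9]
grip_width: 0.127
```

Run:
```python
from path import *
st()
snap('side','side9')
im=cv2.imread('pics/side9.png')[150:250,200:320]
cv2.imwrite('pics/side9c.png',cv2.resize(im,None,fx=6,fy=6,interpolation=cv2.INTER_CUBIC))
```

```text
t 8.97 p [ 0.54   -0.0533  0.108 ] z [-0.059  0.742 -0.668] y [0.001 0.669 0.743] F [ 0.4 -0.3 -0.9] g 0.127 j [ 0.29  0.59  0.18  1.66 -0.79  1.49  2.37]
```

View pics/side9c.png

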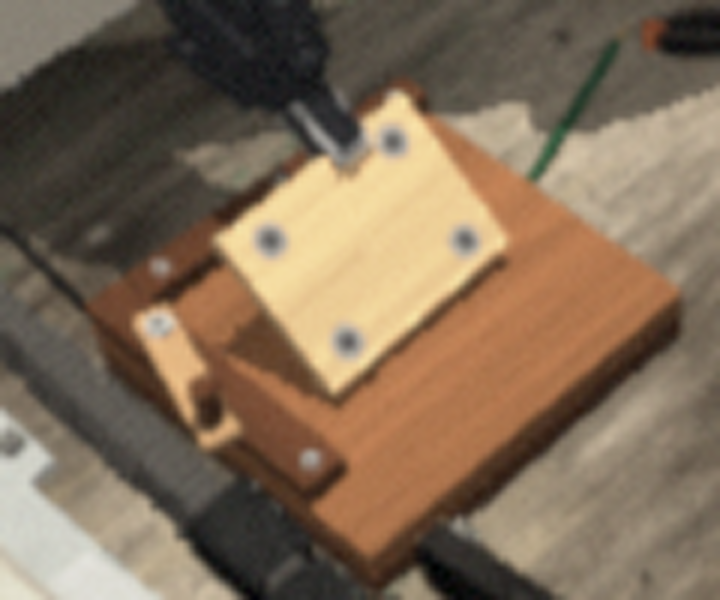

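Run:
```python
from h import *
g=lambda c:(200+c[0]/6-.4,150+c[1]/6-.4)
for c,zs in [((507,240),(.045,.052,.06)),((335,395),(.045,.052,.06)),((345,465),(.051,)),((310,490),(.051,)),((680,296),(.036,)),((374,560),(.036,))]:
    for z in zs: print(c,ray('side',g(c),z))
```

```text
(507, 240) [0.4941113  0.00872462 0.045     ]
(507, 240) [0.49806512 0.01323788 0.052     ]
(507, 240) [0.50258376 0.01839589 0.06      ]
(335, 395) [0.61567178 0.0150449  0.045     ]
(335, 395) [0.61859859 0.01950476 0.052     ]
(335, 395) [0.62194352 0.02460175 0.06      ]
(345, 465) [0.64214471 0.05135813 0.051     ]
(310, 490) [0.66184931 0.04954299 0.051     ]
(680, 296) [0.45870191 0.09220242 0.036     ]
(374, 560) [0.66305141 0.09000134 0.036     ]
```

Request:
move_arm(
  steps=[
    {"offset":[0,-0.015,0.015],"delta_rot":[0,0,0]},
    {"offset":[0,-0.015,0.015],"delta_rot":[0,0,0]},
    {"offset":[0,-0.015,0.015],"delta_rot":[0,0,0]},
    {"offset":[0,-0.015,0.015],"delta_rot":[0,0,0]},
    {"offset":[0,-0.015,0.015],"delta_rot":[0,0,0]},
    {"offset":[0,-0.015,0.015],"delta_rot":[0,0,0]},
    {"offset":[0,-0.015,0.015],"delta_rot":[0,0,0]},
    {"offset":[0,-0.015,0.015],"delta_rot":[0,0,0]},
  ],
  hand=0.8,
)

```text
clock: 9.68
position: [0.5393, -0.0548, 0.1041]
ee_rot: [-0.01, 0.913, 0.407, -0.027]
ft_force: [-0.1, -0.3, 0.4]
grip_width: 0.901
```

Run:
```python
from path import *
st()
snap('side','side10');snap('wrist','wrist10')
im=cv2.imread('pics/side10.png')[150:250,200:320]
cv2.imwrite('pics/side10c.png',cv2.resize(im,None,fx=6,fy=6,interpolation=cv2.INTER_CUBIC))
```

```text
t 9.68 p [ 0.5393 -0.0548  0.1041] z [-0.057  0.743 -0.667] y [0.003 0.668 0.744] F [-0.1 -0.3  0.4] g 0.901 j [ 0.29  0.59  0.18  1.66 -0.8   1.48  2.38]
```

View pics/side10c.png

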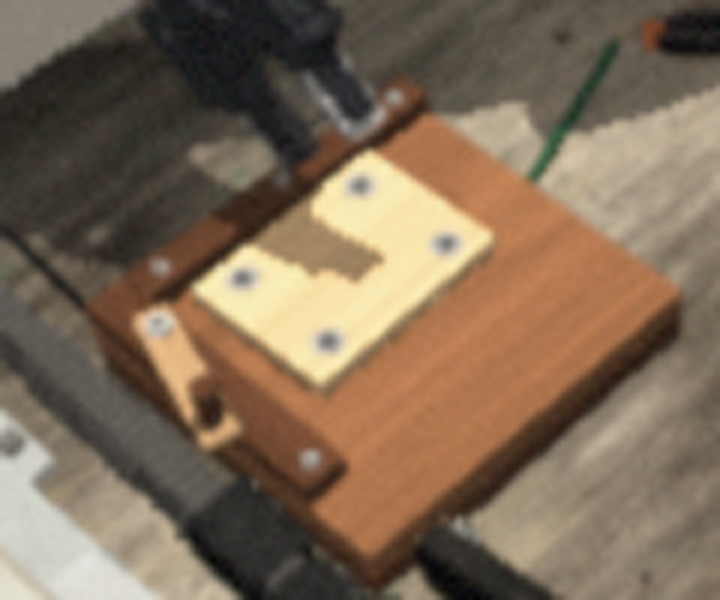

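View pics/wrist10.png

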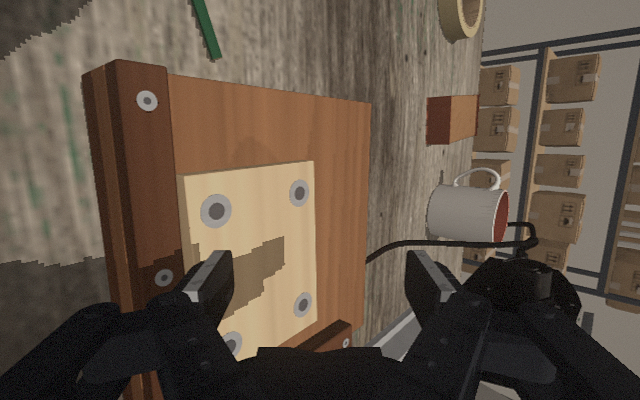

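Run:
```python
from path import *
print(go([.52,-.09,.18],Rphi(20)),go([.43,0.0,.22],Rphi(0)))
```

```text
([0.1584, 0.2194, -0.5049], [0.3118, -0.0364, 0.0069]) ([0.744, 0.8167, -0.2027], [0.5339, -0.0353, 0.0134])
```

Request:
move_arm(
  steps=[
    {"offset":[0,0,-0.2],"delta_rot":[0,0,0]},
    {"offset":[0.06,0.1,-0.35],"delta_rot":[0.07,-0.01,0]},
    {"offset":[0.158,0.22,-0.5],"delta_rot":[0.15,-0.02,0]},
    {"offset":[0.35,0.4,-0.4],"delta_rot":[0.23,-0.036,0.005]},
    {"offset":[0.55,0.6,-0.3],"delta_rot":[0.31,-0.036,0.007]},
    {"offset":[0.744,0.817,-0.2],"delta_rot":[0.39,-0.035,0.013]},
    {"offset":[0.744,0.817,-0.2],"delta_rot":[0.47,-0.035,0.013]},
    {"offset":[0.744,0.817,-0.2],"delta_rot":[0.534,-0.035,0.013]},
    {"offset":[0.744,0.817,-0.2],"delta_rot":[0.534,-0.035,0.013]},
    {"offset":[0.744,0.817,-0.2],"delta_rot":[0.534,-0.035,0.013]},
  ],
  hand=-1,
)

```text
clock: 10.62
position: [0.4298, 0.0029, 0.2206]
ee_rot: [-0.003, 1.0, -0.001, 0.001]
ft_force: [0.2, 0.0, -1.0]
grip_width: -0.003
```

Run:
```python
from path import *
st()
for n in ['side','wrist','top']: snap(n,n+'11')
```

```text
t 10.62 p [0.4298 0.0029 0.2206] z [ 0.002 -0.002 -1.   ] y [-0.006  1.    -0.002] F [ 0.2  0.  -1. ] g -0.003 j [-0.14 -0.09  0.03  1.97  0.    1.26  1.46]
```

View pics/wrist11.png

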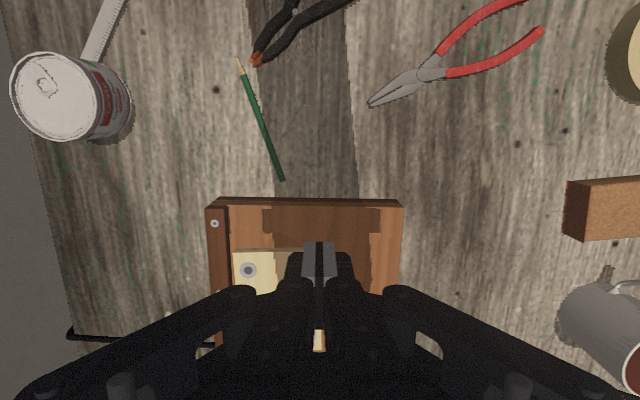

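View pics/top11.png

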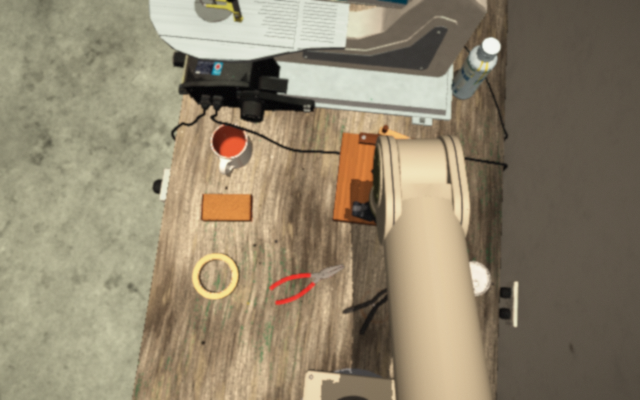

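Run:
```python
from h import *
g=lambda c:(200+c[0]/6-.4,150+c[1]/6-.4)
for c in [(372,150),(493,236),(323,381),(195,293)]: print(c,ray('side',g(c),.048))
for c in [(345,465),(165,305)]: print(c,ray('side',g(c),.051))
im=cv2.imread('pics/side11.png')[150:250,200:320]
cv2.imwrite('pics/side11c.png',cv2.resize(im,None,fx=6,fy=6,interpolation=cv2.INTER_CUBIC))
```

```text
(372, 150) [ 0.49812408 -0.08355485  0.048     ]
(493, 236) [0.49852404 0.00362826 0.048     ]
(323, 381) [0.61506327 0.00671694 0.048     ]
(195, 293) [ 0.61968908 -0.07910009  0.048     ]
(345, 465) [0.64214471 0.05135813 0.051     ]
(165, 305) [ 0.63529407 -0.08193729  0.051     ]
```

View pics/side11c.png

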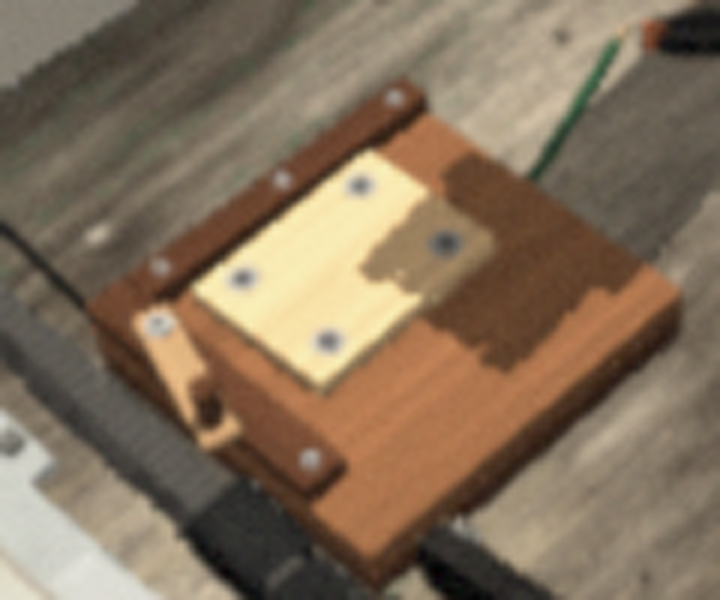

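Run:
```python
from path import *
print(go([.472,-.041,.11],Rphi(0)),go([.472,-.041,.049],Rphi(0)),go([.50,-.041,.049],Rphi(0)))
```

```text
([-0.2819, -0.2708, 0.7291], [0.0009, -0.0007, -0.0006]) ([-0.2824, -0.2714, 1.1358], [0.0009, -0.0007, -0.0006]) ([-0.469, -0.2712, 1.1356], [0.0009, -0.0007, -0.0006])
```

Request:
move_arm(
  steps=[
    {"offset":[-0.14,-0.14,0.3],"delta_rot":[0,0,0]},
    {"offset":[-0.282,-0.271,0.5],"delta_rot":[0,0,0]},
    {"offset":[-0.282,-0.271,0.73],"delta_rot":[0,0,0]},
    {"offset":[-0.282,-0.271,0.9],"delta_rot":[0,0,0]},
    {"offset":[-0.282,-0.271,0.9],"delta_rot":[0,0,0]},
    {"offset":[-0.282,-0.271,0.9],"delta_rot":[0,0,0]},
  ],
)

```text
clock: 11.27
position: [0.4712, -0.0416, 0.0839]
ee_rot: [0.001, 1.0, 0.0, -0.002]
ft_force: [0.6, 0.2, 0.1]
grip_width: -0.003
```

Run:
```python
from path import *
st()
print(go([.472,-.041,.049],Rphi(0)),go([.497,-.041,.049],Rphi(0)))
```

```text
t 11.27 p [ 0.4712 -0.0416  0.0839] z [-0.004  0.    -1.   ] y [0.002 1.    0.   ] F [0.6 0.2 0.1] g -0.003 j [-0.09  0.16  0.09  2.03 -0.02  0.96  1.58]
([-0.0066, 0.0037, 0.2324], [0.0001, -0.0026, -0.0013]) ([-0.1733, 0.004, 0.2317], [0.0001, -0.0026, -0.0013])
```

Request:
move_arm(
  steps=[
    {"offset":[0,0,0.1],"delta_rot":[0,0,0]},
    {"offset":[0,0,0.2],"delta_rot":[0,0,0]},
    {"offset":[0,0,0.232],"delta_rot":[0,0,0]},
    {"offset":[0,0,0.232],"delta_rot":[0,0,0]},
    {"offset":[-0.03,0,0.232],"delta_rot":[0,0,0]},
    {"offset":[-0.06,0,0.232],"delta_rot":[0,0,0]},
    {"offset":[-0.09,0,0.232],"delta_rot":[0,0,0]},
    {"offset":[-0.12,0,0.232],"delta_rot":[0,0,0]},
    {"offset":[-0.15,0,0.232],"delta_rot":[0,0,0]},
    {"offset":[-0.173,0,0.232],"delta_rot":[0,0,0]},
    {"offset":[-0.173,0,0.232],"delta_rot":[0,0,0]},
  ],
)

```text
clock: 12.18
position: [0.499, -0.0402, 0.05]
ee_rot: [-0.0, 1.0, -0.0, 0.0]
ft_force: [-0.4, 0.1, 0.2]
grip_width: -0.001
```

Run:
```python
from path import *
st()
snap('side','side12')
im=cv2.imread('pics/side12.png')[150:250,200:320]
cv2.imwrite('pics/side12c.png',cv2.resize(im,None,fx=6,fy=6,interpolation=cv2.INTER_CUBIC))
```

```text
t 12.18 p [ 0.499  -0.0402  0.05  ] z [ 0. -0. -1.] y [-0.001  1.    -0.   ] F [-0.4  0.1  0.2] g -0.001 j [-0.09  0.26  0.09  1.99 -0.03  0.89  1.59]
```

View pics/side12c.png

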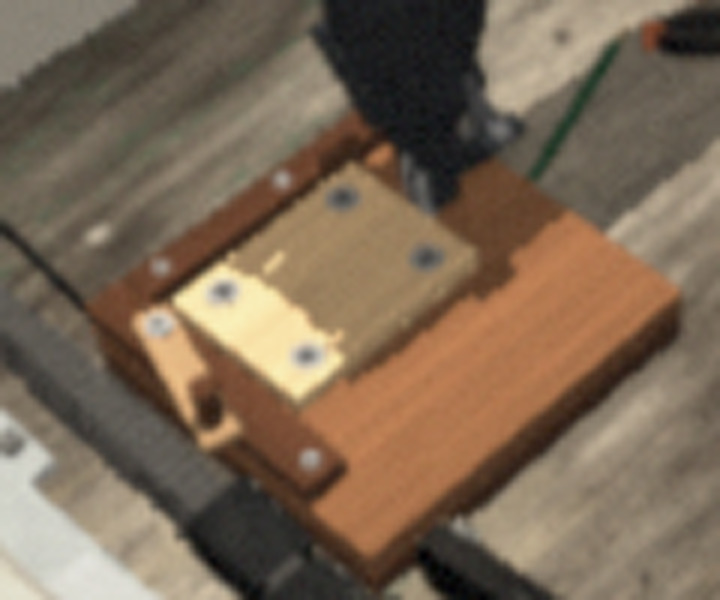

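Request:
move_arm(
  steps=[
    {"offset":[-0.02,0,0],"delta_rot":[0,0,0]},
    {"offset":[-0.035,0,0],"delta_rot":[0,0,0]},
    {"offset":[-0.045,0,0],"delta_rot":[0,0,0]},
    {"offset":[-0.045,0,0],"delta_rot":[0,0,0]},
  ],
)

```text
clock: 12.57
position: [0.5053, -0.0402, 0.0499]
ee_rot: [-0.0, 1.0, -0.0, 0.0]
ft_force: [-0.6, -0.0, -0.5]
grip_width: 0.001
```

Request:
move_arm(
  steps=[
    {"offset":[-0.01,0,0],"delta_rot":[0,0,0]},
    {"offset":[-0.02,0,0],"delta_rot":[0,0,0]},
    {"offset":[-0.02,0,0],"delta_rot":[0,0,0]},
  ],
)

```text
clock: 12.82
position: [0.5061, -0.0402, 0.0495]
ee_rot: [-0.0, 1.0, 0.0, -0.002]
ft_force: [-9.1, 0.6, 6.5]
grip_width: -0.003
```

Run:
```python
from path import *
st()
snap('side','side13')
im=cv2.imread('pics/side13.png')[150:250,200:320]
cv2.imwrite('pics/side13c.png',cv2.resize(im,None,fx=6,fy=6,interpolation=cv2.INTER_CUBIC))
```

```text
t 12.82 p [ 0.5061 -0.0402  0.0495] z [-0.005  0.    -1.   ] y [-0.001  1.     0.   ] F [-9.1  0.6  6.5] g -0.003 j [-0.09  0.28  0.09  1.97 -0.03  0.9   1.59]
```

View pics/side13c.png

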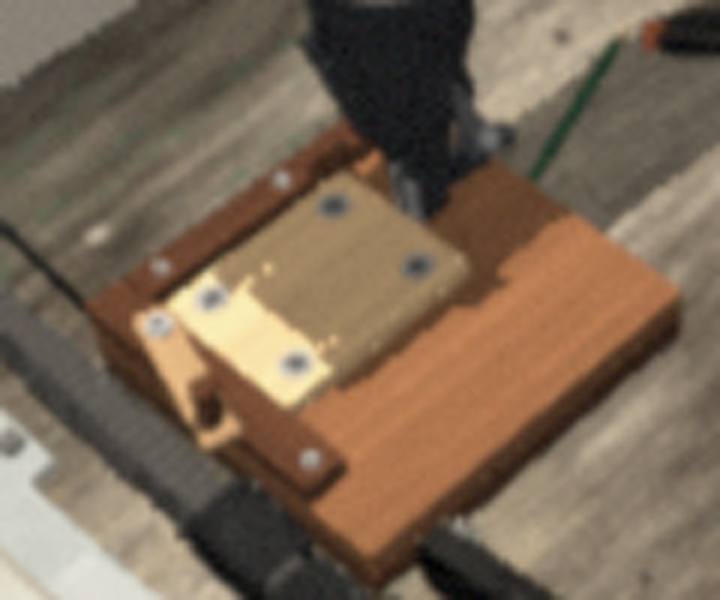

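Request:
move_arm(
  steps=[
    {"offset":[0.08,0,0],"delta_rot":[0,0,0]},
    {"offset":[0.1,0,-0.15],"delta_rot":[0,0,0]},
    {"offset":[0.0,0.2,-0.38],"delta_rot":[0,0,0]},
    {"offset":[-0.2,0.4,-0.4],"delta_rot":[0,0,0]},
    {"offset":[-0.4,0.54,-0.4],"delta_rot":[0,0,0]},
    {"offset":[-0.4,0.54,-0.4],"delta_rot":[0,0,0]},
    {"offset":[-0.4,0.54,-0.4],"delta_rot":[0,0,0]},
  ],
)

```text
clock: 13.45
position: [0.5689, 0.0428, 0.1096]
ee_rot: [-0.002, 1.0, 0.0, 0.0]
ft_force: [-0.5, -1.0, -0.6]
grip_width: -0.0
```

Run:
```python
from path import *
st()
print(go([.572,.04,.049],Rphi(0)),go([.572,.014,.049],Rphi(0)))
```

```text
t 13.45 p [0.5689 0.0428 0.1096] z [ 0.  0. -1.] y [-0.004  1.     0.   ] F [-0.5 -1.  -0.6] g -0.0 j [-0.19  0.32  0.05  1.76 -0.02  1.06  1.43]
([-0.0203, -0.0189, 0.4039], [0.0002, 0.0, 0.0025]) ([-0.0196, -0.1922, 0.4039], [0.0002, 0.0, 0.0025])
```

Request:
move_arm(
  steps=[
    {"offset":[-0.02,-0.019,0.2],"delta_rot":[0,0,0]},
    {"offset":[-0.02,-0.019,0.38],"delta_rot":[0,0,0]},
    {"offset":[-0.02,-0.019,0.404],"delta_rot":[0,0,0]},
    {"offset":[-0.02,-0.019,0.404],"delta_rot":[0,0,0]},
    {"offset":[-0.02,-0.06,0.404],"delta_rot":[0,0,0]},
    {"offset":[-0.02,-0.1,0.404],"delta_rot":[0,0,0]},
    {"offset":[-0.02,-0.14,0.404],"delta_rot":[0,0,0]},
    {"offset":[-0.02,-0.16,0.404],"delta_rot":[0,0,0]},
    {"offset":[-0.02,-0.175,0.404],"delta_rot":[0,0,0]},
    {"offset":[-0.02,-0.185,0.404],"delta_rot":[0,0,0]},
    {"offset":[-0.02,-0.185,0.404],"delta_rot":[0,0,0]},
  ],
)

```text
clock: 14.37
position: [0.5711, 0.0125, 0.0496]
ee_rot: [-0.0, 1.0, -0.0, 0.0]
ft_force: [-0.6, -2.2, 2.3]
grip_width: -0.001
```

Run:
```python
from path import *
st()
snap('side','side14')
im=cv2.imread('pics/side14.png')[150:250,200:320]
cv2.imwrite('pics/side14c.png',cv2.resize(im,None,fx=6,fy=6,interpolation=cv2.INTER_CUBIC))
```

```text
t 14.37 p [0.5711 0.0125 0.0496] z [ 0. -0. -1.] y [-0.  1. -0.] F [-0.6 -2.2  2.3] g -0.001 j [-0.15  0.39  0.06  1.81 -0.03  0.94  1.49]
```

View pics/side14c.png

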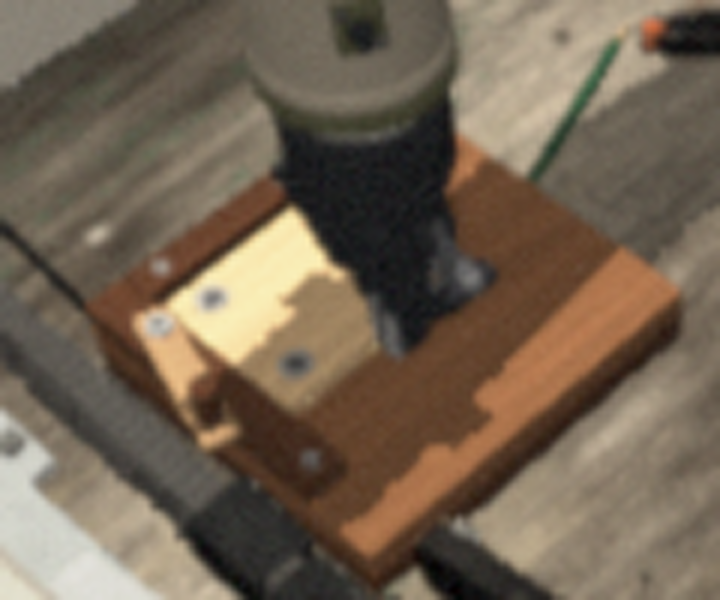

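Request:
move_arm(
  steps=[
    {"offset":[0,-0.015,0],"delta_rot":[0,0,0]},
    {"offset":[0,-0.03,0],"delta_rot":[0,0,0]},
    {"offset":[0,-0.045,0],"delta_rot":[0,0,0]},
    {"offset":[0,-0.045,0],"delta_rot":[0,0,0]},
  ],
)

```text
clock: 14.75
position: [0.5712, 0.0064, 0.0496]
ee_rot: [-0.0, 1.0, 0.0, 0.0]
ft_force: [0.2, 2.2, 4.9]
grip_width: 0.002
```

Run:
```python
from path import *
st()
snap('side','side15')
im=cv2.imread('pics/side15.png')[150:250,200:320]
cv2.imwrite('pics/side15c.png',cv2.resize(im,None,fx=6,fy=6,interpolation=cv2.INTER_CUBIC))
```

```text
t 14.75 p [0.5712 0.0064 0.0496] z [ 0.  0. -1.] y [-0.001  1.     0.   ] F [0.2 2.2 4.9] g 0.002 j [-0.14  0.39  0.06  1.81 -0.03  0.94  1.5 ]
```

View pics/side15c.png

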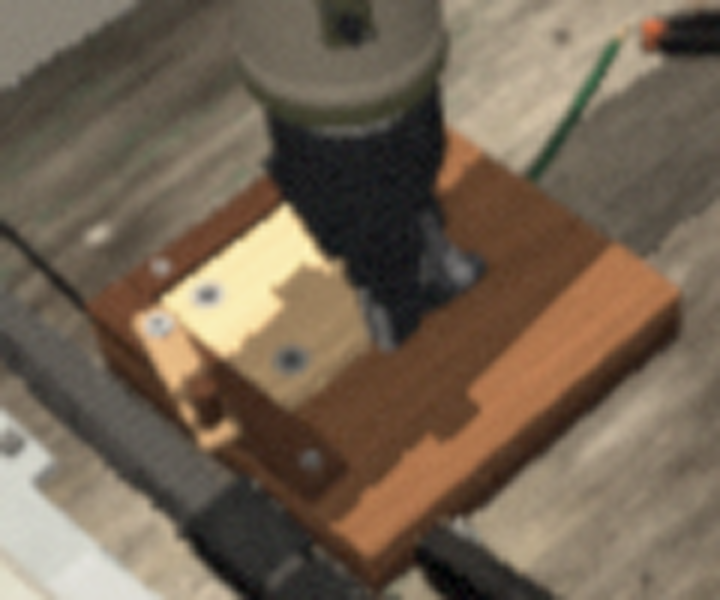

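Request:
move_arm(
  steps=[
    {"offset":[0,-0.015,-0.01],"delta_rot":[0,0,0]},
    {"offset":[0,-0.025,-0.01],"delta_rot":[0,0,0]},
    {"offset":[0,-0.025,-0.01],"delta_rot":[0,0,0]},
  ],
)

```text
clock: 15.05
position: [0.5717, 0.0041, 0.051]
ee_rot: [-0.001, 1.0, 0.001, 0.001]
ft_force: [3.2, 7.7, -0.4]
grip_width: -0.005
```

Request:
move_arm(
  steps=[
    {"offset":[0,-0.01,0],"delta_rot":[0,0,0]},
    {"offset":[0,-0.02,0],"delta_rot":[0,0,0]},
    {"offset":[0,-0.02,0],"delta_rot":[0,0,0]},
  ],
)

```text
clock: 15.3
position: [0.5719, 0.0037, 0.0511]
ee_rot: [-0.002, 1.0, 0.002, 0.001]
ft_force: [4.5, 15.5, -1.2]
grip_width: -0.001
```

Run:
```python
from path import *
st()
snap('side','side16')
im=cv2.imread('pics/side16.png')[150:250,200:320]
cv2.imwrite('pics/side16c.png',cv2.resize(im,None,fx=6,fy=6,interpolation=cv2.INTER_CUBIC))
```

```text
t 15.3 p [0.5719 0.0037 0.0511] z [ 0.002  0.004 -1.   ] y [-0.004  1.     0.004] F [ 4.5 15.5 -1.2] g -0.001 j [-0.13  0.39  0.06  1.8  -0.03  0.94  1.52]
```

View pics/side16c.png

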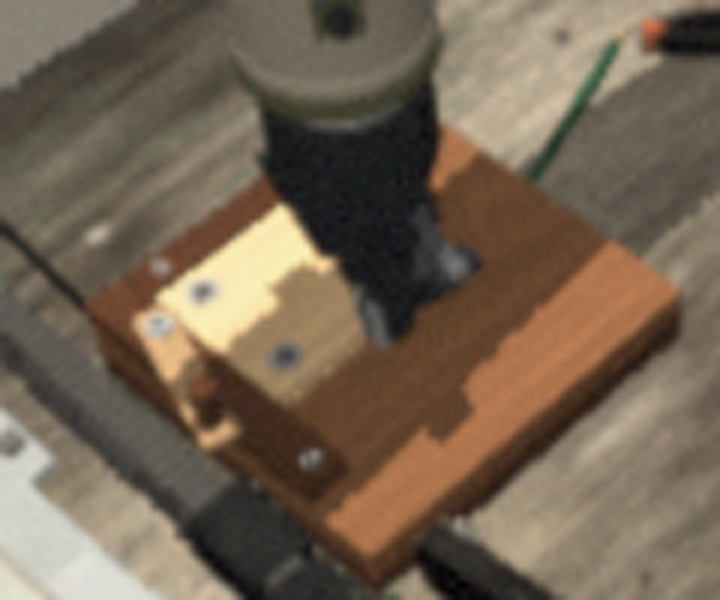

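Request:
move_arm(
  steps=[
    {"offset":[0,0.15,0],"delta_rot":[0,0,0]},
    {"offset":[0,0.2,-0.2],"delta_rot":[0,0,0]},
    {"offset":[0.2,0.1,-0.45],"delta_rot":[0,0,0]},
    {"offset":[0.5,0,-0.45],"delta_rot":[0,0,0]},
    {"offset":[0.75,-0.15,-0.45],"delta_rot":[0,0,0]},
    {"offset":[0.75,-0.3,-0.45],"delta_rot":[0,0,0]},
    {"offset":[0.75,-0.3,-0.45],"delta_rot":[0,0,0]},
    {"offset":[0.75,-0.3,-0.45],"delta_rot":[0,0,0]},
  ],
)

```text
clock: 16.02
position: [0.4576, -0.0475, 0.1184]
ee_rot: [0.001, 1.0, -0.0, -0.0]
ft_force: [0.5, 0.7, 1.2]
grip_width: 0.001
```

Run:
```python
from path import *
st()
snap('side','side17')
im=cv2.imread('pics/side17.png')[150:250,200:320]
cv2.imwrite('pics/side17c.png',cv2.resize(im,None,fx=6,fy=6,interpolation=cv2.INTER_CUBIC))
print(go([.487,-.041,.05],Rphi(0)),go([.506,-.041,.05],Rphi(0)))
```

```text
t 16.02 p [ 0.4576 -0.0475  0.1184] z [-0.    -0.001 -1.   ] y [ 0.003  1.    -0.001] F [0.5 0.7 1.2] g 0.001 j [-0.09  0.08  0.1   2.03 -0.01  1.03  1.58]
([-0.1914, 0.0348, 0.4559], [-0.0001, -0.0001, -0.0005]) ([-0.3181, 0.0349, 0.4559], [-0.0001, -0.0001, -0.0005])
```

View pics/side17c.png

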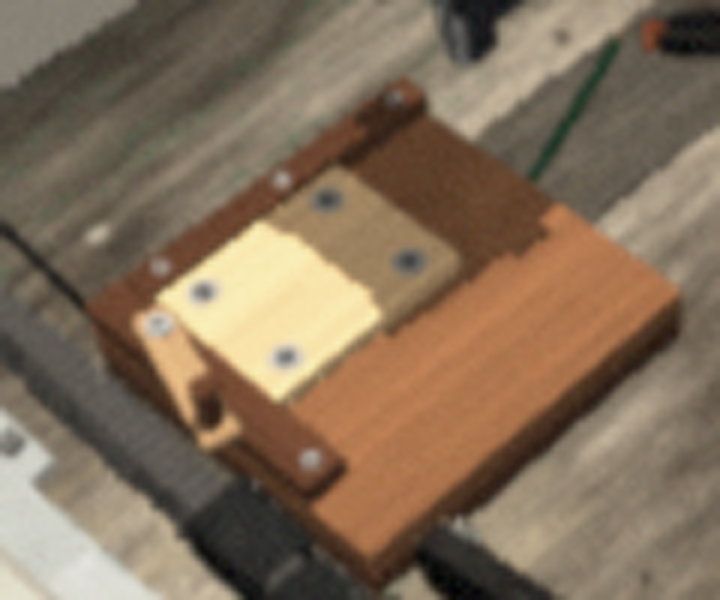

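Request:
move_arm(
  steps=[
    {"offset":[-0.1,0.03,0.2],"delta_rot":[0,0,0]},
    {"offset":[-0.17,0.035,0.4],"delta_rot":[0,0,0]},
    {"offset":[-0.19,0.035,0.456],"delta_rot":[0,0,0]},
    {"offset":[-0.19,0.035,0.456],"delta_rot":[0,0,0]},
    {"offset":[-0.23,0.035,0.456],"delta_rot":[0,0,0]},
    {"offset":[-0.27,0.035,0.456],"delta_rot":[0,0,0]},
    {"offset":[-0.3,0.035,0.456],"delta_rot":[0,0,0]},
    {"offset":[-0.315,0.035,0.456],"delta_rot":[0,0,0]},
    {"offset":[-0.325,0.035,0.456],"delta_rot":[0,0,0]},
    {"offset":[-0.33,0.035,0.456],"delta_rot":[0,0,0]},
    {"offset":[-0.33,0.035,0.456],"delta_rot":[0,0,0]},
  ],
)

```text
clock: 16.98
position: [0.5066, -0.0403, 0.0502]
ee_rot: [-0.0, 1.0, 0.0, -0.002]
ft_force: [-7.6, -0.1, 5.2]
grip_width: 0.003
```

Request:
move_arm(
  steps=[
    {"offset":[0.1,0,0],"delta_rot":[0,0,0]},
    {"offset":[0.15,0,-0.3],"delta_rot":[0,0,0]},
    {"offset":[0.2,0,-0.6],"delta_rot":[0,0,0]},
    {"offset":[0.2,0,-0.6],"delta_rot":[0,0,0]},
    {"offset":[0.2,0,-0.6],"delta_rot":[0,0,0]},
  ],
  hand=0,
)

```text
clock: 17.4
position: [0.4801, -0.0404, 0.1442]
ee_rot: [-0.0, 1.0, 0.0, 0.004]
ft_force: [0.6, 0.2, 0.1]
grip_width: 0.502
```

Run:
```python
from path import *
st()
for n in ['side','wrist']: snap(n,n+'18')
im=cv2.imread('pics/side18.png')[150:250,200:320]
cv2.imwrite('pics/side18c.png',cv2.resize(im,None,fx=6,fy=6,interpolation=cv2.INTER_CUBIC))
for uv in [(380,113),(300,105),(420,123)]:
  for z in (0,.1,.2): print(uv,np.round(ray('top',uv,z),3))
for n in ['side','wrist']:
  for l,z in [('button_knob',.072),('button_pivot',.056),('plate_mid',.042),('corner',.036)]:
    for r in place_of(n,l)[:1]: print(n,l,np.round(r['p'],2),np.round(r['uv'],1),np.round(ray(n,r['uv'],z),4))
```

```text
t 17.4 p [ 0.4801 -0.0404  0.1442] z [ 0.007  0.    -1.   ] y [-0.001  1.     0.   ] F [0.6 0.2 0.1] g 0.502 j [-0.1   0.09  0.1   1.96 -0.01  1.08  1.57]
(380, 113) [ 0.735 -0.001  0.   ]
(380, 113) [0.695 0.008 0.1  ]
(380, 113) [0.654 0.018 0.2  ]
(300, 105) [0.736 0.197 0.   ]
(300, 105) [0.695 0.19  0.1  ]
(300, 105) [0.654 0.182 0.2  ]
(420, 123) [ 0.72  -0.101  0.   ]
(420, 123) [ 0.68  -0.083  0.1  ]
(420, 123) [ 0.64  -0.065  0.2  ]
side button_knob 0.66 [233.4 215. ] [ 0.6654 -0.0138  0.072 ]
side button_pivot 0.83 [228.3 205.6] [ 0.6473 -0.0611  0.056 ]
side plate_mid 0.78 [250.4 198.2] [ 0.5813 -0.0441  0.042 ]
side corner 0.92 [224.2 204.9] [ 0.6457 -0.0868  0.036 ]
wrist plate_mid 0.64 [308.2 318.3] [ 0.5695 -0.0479  0.042 ]
```

View pics/side18c.png

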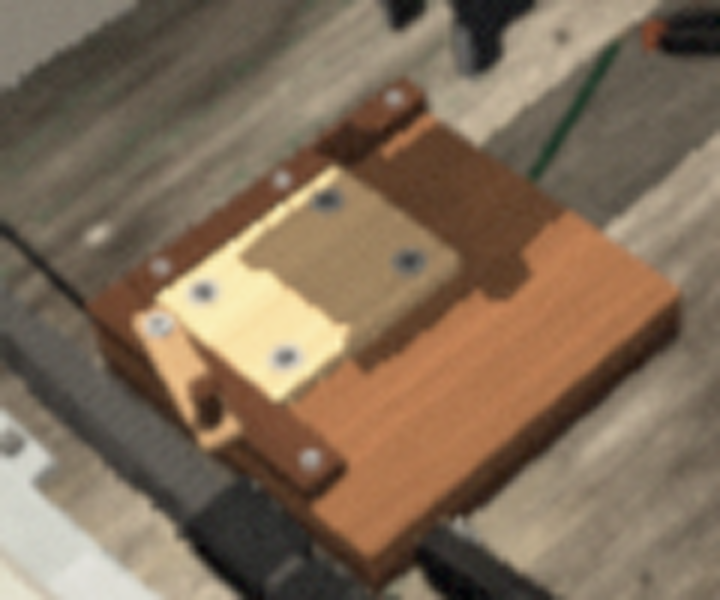

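View pics/wrist18.png

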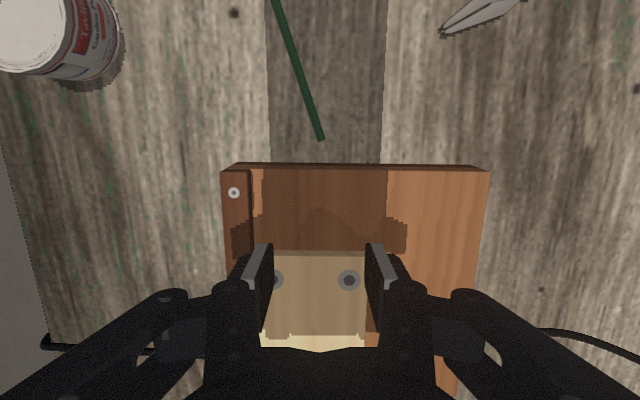

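```bash
cat >> path.py <<'E'
def Rt(t,yaw=0): return R.from_euler('z',yaw,degrees=True)*R.from_rotvec([0,-np.radians(t),0])*Rphi(0)
E
python3 - <<'E'
from path import *
g=lambda c:(200+c[0]/6-.4,150+c[1]/6-.4)
print(ray('side',g((205,381)),.086),ray('side',g((211,418)),.060),ray('side',g((208,400)),.072),ray('side',g((158,323)),.061))
P=camera_params('top');px=lambda c:[300+c[0]/4-.375, 110+c[1]/4-.375]
print('top knob top',ray('top',px((343,68)),.086),'base',ray('top',px((335,88)),.06), 'screw',ray('top',px((438,122)),.061))
st()
print(go([.60,-.01,.15],Rt(15)),go([.655,-.006,.14],Rt(20)))
E
```

```text
[ 0.66580724 -0.00821508  0.086     ] [ 0.66809202 -0.0082513   0.06      ] [ 0.66670806 -0.00879419  0.072     ] [ 0.64852008 -0.06839753  0.061     ]
top knob top [ 0.66876437 -0.00780064  0.086     ] base [ 0.66595294 -0.00693431  0.06      ] screw [ 0.65111998 -0.06769107  0.061     ]
t 17.9 p [ 0.4778 -0.0403  0.1394] z [-0.001 -0.    -1.   ] y [-0.001  1.    -0.   ] F [-0.5 -0.1  0.3] g 0.501 j [-0.1   0.1   0.1   1.96 -0.01  1.08  1.57]
([-0.8148, 0.2011, -0.0715], [-0.0, -0.1674, 0.0005]) ([-1.1816, 0.2275, -0.0052], [-0.0, -0.223, 0.0005])
```

Request:
move_arm(
  steps=[
    {"offset":[-0.25,0.06,-0.05],"delta_rot":[0,-0.06,0]},
    {"offset":[-0.5,0.13,-0.1],"delta_rot":[0,-0.12,0]},
    {"offset":[-0.75,0.2,-0.1],"delta_rot":[0,-0.18,0]},
    {"offset":[-0.9,0.2,-0.1],"delta_rot":[0,-0.22,0]},
    {"offset":[-0.9,0.2,-0.1],"delta_rot":[0,-0.223,0]},
    {"offset":[-0.9,0.2,-0.1],"delta_rot":[0,-0.223,0]},
    {"offset":[-0.9,0.2,-0.1],"delta_rot":[0,-0.223,0]},
  ],
)

```text
clock: 18.48
position: [0.612, -0.0106, 0.1545]
ee_rot: [-0.0, 0.985, -0.0, 0.173]
ft_force: [-0.6, 0.2, 0.2]
grip_width: 0.498
```

Run:
```python
from path import *
st(); print(go([.667,-.008,.12],Rt(20)),go([.667,-.008,.077],Rt(20)))
for n in ['side','wrist']: snap(n,n+'19')
im=cv2.imread('pics/side19.png')[100:260,180:400]
cv2.imwrite('pics/side19c.png',cv2.resize(im,None,fx=3.5,fy=3.5,interpolation=cv2.INTER_CUBIC))
```

```text
t 18.48 p [ 0.612  -0.0106  0.1545] z [ 0.341 -0.    -0.94 ] y [-0.  1. -0.] F [-0.6  0.2  0.2] g 0.498 j [-0.14  0.14  0.08  1.92  0.02  0.73  1.49]
([-0.2665, 0.0173, 0.3408], [-0.0001, -0.001, 0.0002]) ([-0.1688, 0.0174, 0.6104], [-0.0001, -0.001, 0.0002])
```

View pics/side19c.png

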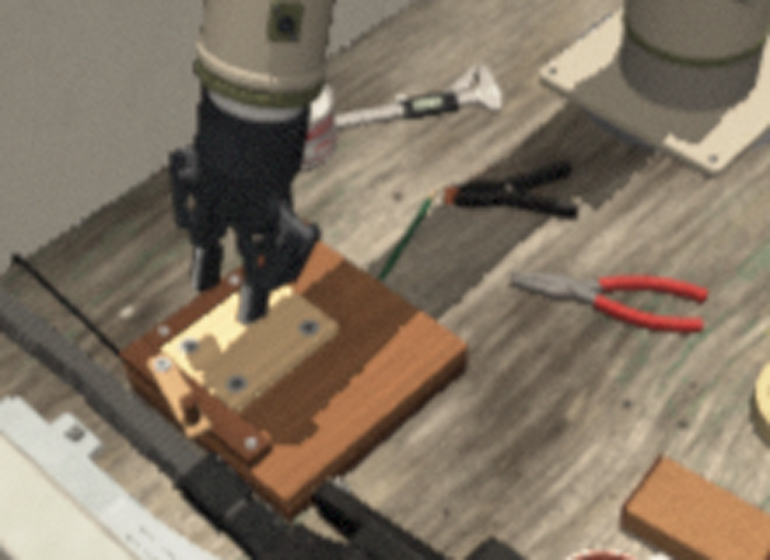

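View pics/wrist19.png

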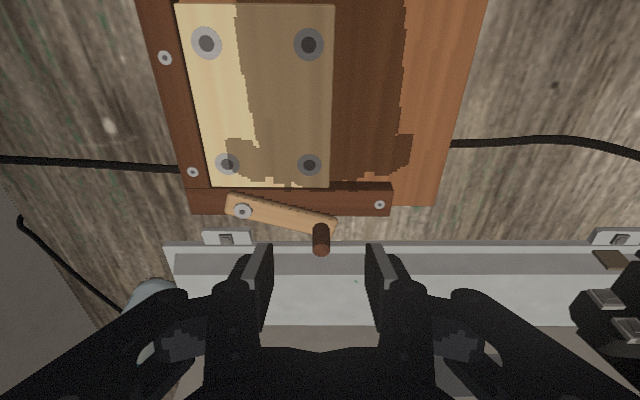

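Run:
```python
from path import *
print(proj('wrist',[.667,-.008,.086]),proj('wrist',[.667,-.008,.06]),proj('wrist',[.65,-.068,.06]))
print(ray('wrist',(321,249),.086),ray('wrist',(319,230),.06),ray('wrist',(242,211),.061))
for l,z in [('button_knob',.072),('button_pivot',.056),('plate_mid',.042),('corner',.036)]:
    for r in place_of('wrist',l)[:1]: print(l,np.round(r['p'],2),np.round(r['uv'],1),np.round(ray('wrist',r['uv'],z),4))
# plate corners & fence
for c in [(333,187),(208,187),(335,8),(177,8)]: print('plate',ray('wrist',c,.048))
```

```text
(np.float64(320.95418548367513), np.float64(252.22287889493967)) (np.float64(320.7754492387552), np.float64(229.1750764873202)) (np.float64(241.8955805593269), np.float64(211.85062656493358))
[ 0.6638236  -0.00798351  0.086     ] [ 0.66784923 -0.00940109  0.06      ] [ 0.64845115 -0.06751871  0.061     ]
button_knob 0.96 [320.3 240.6] [ 0.6686 -0.0084  0.072 ]
button_pivot 0.75 [243.5 204.2] [ 0.6462 -0.0669  0.056 ]
plate_mid 0.78 [263.8 108. ] [ 0.5767 -0.0466  0.042 ]
corner 0.83 [215.4 176.6] [ 0.6339 -0.0911  0.036 ]
plate [0.63585768 0.00150545 0.048     ]
plate [ 0.63601209 -0.09402842  0.048     ]
plate [ 0.5182522  -0.00055305  0.048     ]
plate [ 0.51840314 -0.08824716  0.048     ]
```

Request:
move_arm(
  steps=[
    {"offset":[-0.13,0.017,0.17],"delta_rot":[0,0,0]},
    {"offset":[-0.267,0.017,0.34],"delta_rot":[0,0,0]},
    {"offset":[-0.22,0.017,0.47],"delta_rot":[0,0,0]},
    {"offset":[-0.17,0.017,0.6],"delta_rot":[0,0,0]},
    {"offset":[-0.17,0.017,0.61],"delta_rot":[0,0,0]},
    {"offset":[-0.17,0.017,0.61],"delta_rot":[0,0,0]},
  ],
)

```text
clock: 19.28
position: [0.6674, -0.0077, 0.0766]
ee_rot: [-0.0, 0.985, -0.0, 0.173]
ft_force: [0.7, -0.4, -0.5]
grip_width: 0.502
```

Request:
move_arm(
  steps=[
    {"offset":[0,0,0],"delta_rot":[0,0,0]},
    {"offset":[0,0,0],"delta_rot":[0,0,0]},
    {"offset":[0,0,0],"delta_rot":[0,0,0]},
    {"offset":[0,0,0],"delta_rot":[0,0,0]},
    {"offset":[0,0,0],"delta_rot":[0,0,0]},
  ],
  hand=-1,
  squeeze=20,
)

```text
clock: 19.7
position: [0.6691, -0.009, 0.0796]
ee_rot: [0.0, 0.984, -0.0, 0.175]
ft_force: [-2.9, -4.9, 6.9]
grip_width: 0.149
```

Run:
```python
from path import *
st(); 
for n in ['side','wrist']: snap(n,n+'20')
o=manip.get_obs(); c=np.array([.650,-.068])
for j in [0,.3,.6,.9,1.2,1.45,1.55]:
    k=c+.0622*np.array([-np.sin(j-.009),np.cos(j-.009)])
    k0=np.array([.650+.0622*np.sin(.27),-.068+.0622*np.cos(.27)])
    d=k-k0; p=o['position']+np.array([d[0],d[1],0]); print(j,np.round(k,3),go(p,R.from_quat(o['ee_rot']),o)[0])
```

```text
t 19.7 p [ 0.6691 -0.009   0.0796] z [ 0.345 -0.001 -0.938] y [ 0.001  1.    -0.001] F [-2.9 -4.9  6.9] g 0.149 j [-0.13  0.35  0.08  1.85 -0.    0.59  1.51]
0 [ 0.651 -0.006] [0.1003, 0.0149, -0.0369]
0.3 [ 0.632 -0.008] [0.2154, -0.0026, -0.0793]
0.6 [ 0.615 -0.016] [0.3206, -0.0556, -0.118]
0.9 [ 0.602 -0.029] [0.4064, -0.1393, -0.1495]
1.2 [ 0.592 -0.045] [0.4651, -0.2463, -0.171]
1.45 [ 0.588 -0.06 ] [0.4895, -0.3464, -0.1799]
1.55 [ 0.588 -0.066] [0.4926, -0.3877, -0.181]
```

View pics/wrist20.png

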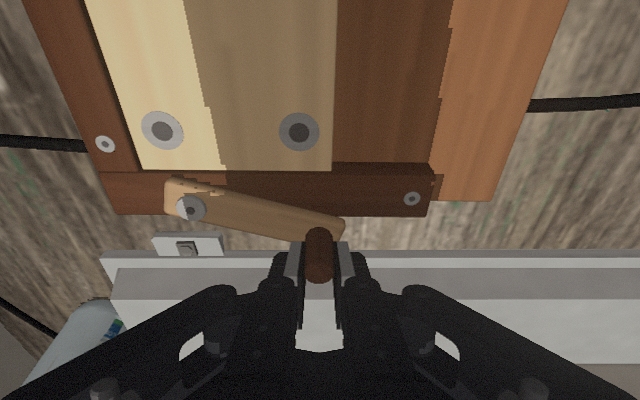

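Request:
move_arm(
  steps=[
    {"offset":[-0.01,0,-0.03],"delta_rot":[0,0,0]},
    {"offset":[0.045,0.01,-0.05],"delta_rot":[0,0,0]},
    {"offset":[0.09,0.015,-0.067],"delta_rot":[0,0,0]},
    {"offset":[0.147,0.007,-0.09],"delta_rot":[0,0,0]},
    {"offset":[0.204,-0.003,-0.109],"delta_rot":[0,0,0]},
    {"offset":[0.257,-0.029,-0.13],"delta_rot":[0,0,0]},
    {"offset":[0.31,-0.056,-0.148],"delta_rot":[0,0,0]},
    {"offset":[0.353,-0.097,-0.165],"delta_rot":[0,0,0]},
    {"offset":[0.395,-0.139,-0.179],"delta_rot":[0,0,0]},
    {"offset":[0.425,-0.193,-0.19],"delta_rot":[0,0,0]},
    {"offset":[0.454,-0.246,-0.2],"delta_rot":[0,0,0]},
    {"offset":[0.467,-0.296,-0.205],"delta_rot":[0,0,0]},
    {"offset":[0.478,-0.346,-0.21],"delta_rot":[0,0,0]},
    {"offset":[0.482,-0.38,-0.211],"delta_rot":[0,0,0]},
    {"offset":[0.482,-0.38,-0.211],"delta_rot":[0,0,0]},
    {"offset":[0.482,-0.38,-0.211],"delta_rot":[0,0,0]},
  ],
)

```text
clock: 21.13
position: [0.5872, -0.0646, 0.0818]
ee_rot: [-0.0, 0.985, 0.0, 0.172]
ft_force: [-9.6, 1.1, -3.3]
grip_width: 0.15
```

Run:
```python
from path import *
st(); 
for n in ['side','wrist']: snap(n,n+'21')
im=cv2.imread('pics/side21.png')[150:250,200:320]
cv2.imwrite('pics/side21c.png',cv2.resize(im,None,fx=6,fy=6,interpolation=cv2.INTER_CUBIC))
```

```text
t 21.13 p [ 0.5872 -0.0646  0.0818] z [ 0.339  0.001 -0.941] y [-0.001  1.     0.001] F [-9.6  1.1 -3.3] g 0.15 j [-0.03  0.2   0.08  2.04 -0.06  0.56  1.66]
```

View pics/wrist21.png

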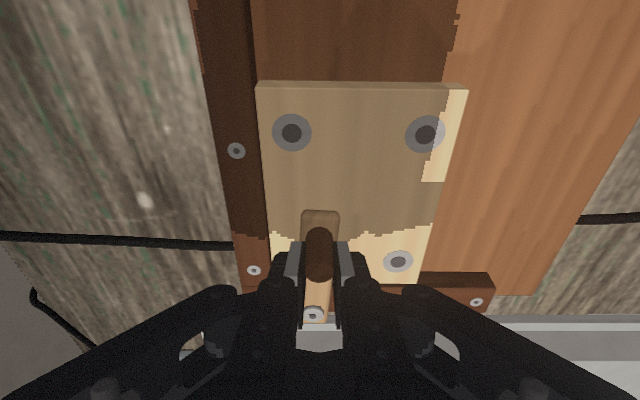

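View pics/side21c.png

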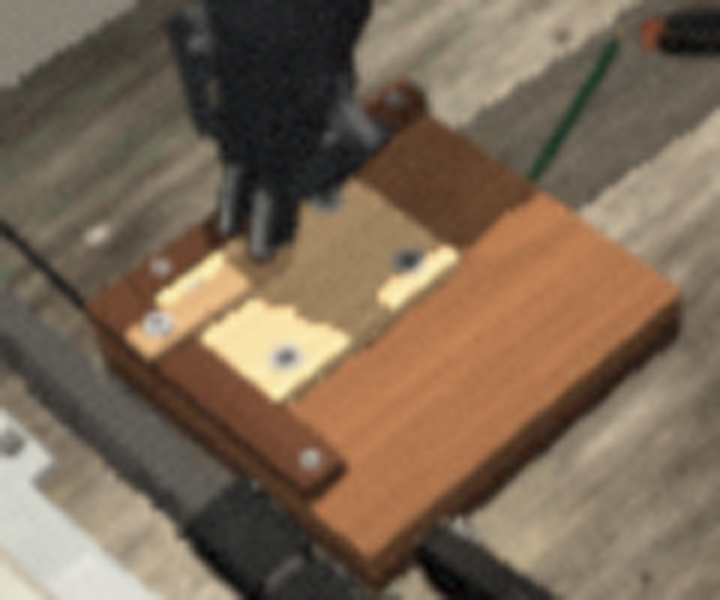

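Request:
move_arm(
  steps=[
    {"offset":[0,0,0],"delta_rot":[0,0,0]},
    {"offset":[0,0,0],"delta_rot":[0,0,0]},
    {"offset":[0,0,0],"delta_rot":[0,0,0]},
    {"offset":[0,0,0],"delta_rot":[0,0,0]},
  ],
  hand=-0.2,
)

```text
clock: 21.57
position: [0.5905, -0.0646, 0.0838]
ee_rot: [-0.0, 0.984, 0.0, 0.175]
ft_force: [0.2, -0.5, -1.0]
grip_width: 0.399
```

Request:
move_arm(
  steps=[
    {"offset":[0,0,-0.15],"delta_rot":[0,0,0]},
    {"offset":[0,0,-0.3],"delta_rot":[0,0,0]},
    {"offset":[0.2,0,-0.6],"delta_rot":[0,0,0]},
    {"offset":[0.4,0,-0.8],"delta_rot":[0,0,0]},
    {"offset":[0.8,0,-0.8],"delta_rot":[0,0,0]},
    {"offset":[0.8,0,-0.8],"delta_rot":[0,0,0]},
    {"offset":[0.8,0,-0.8],"delta_rot":[0,0,0]},
    {"offset":[0.8,0,-0.8],"delta_rot":[0,0,0]},
    {"offset":[0.8,0,-0.8],"delta_rot":[0,0,0]},
  ],
)

```text
clock: 22.32
position: [0.4368, -0.0648, 0.1553]
ee_rot: [-0.0, 0.984, 0.0, 0.175]
ft_force: [0.3, 0.6, 0.6]
grip_width: 0.401
```

Run:
```python
from path import *
st(); 
for n in ['side','wrist']: snap(n,n+'22')
im=cv2.imread('pics/side22.png')[150:250,200:320]
cv2.imwrite('pics/side22c.png',cv2.resize(im,None,fx=6,fy=6,interpolation=cv2.INTER_CUBIC))
```

```text
t 22.32 p [ 0.4368 -0.0648  0.1553] z [ 0.345  0.    -0.938] y [-0.001  1.    -0.   ] F [0.3 0.6 0.6] g 0.401 j [-0.02 -0.26  0.07  2.3   0.    0.75  1.62]
```

View pics/wrist22.png

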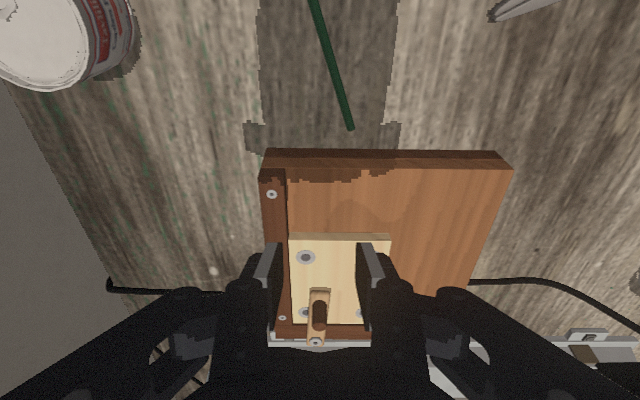

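View pics/side22c.png

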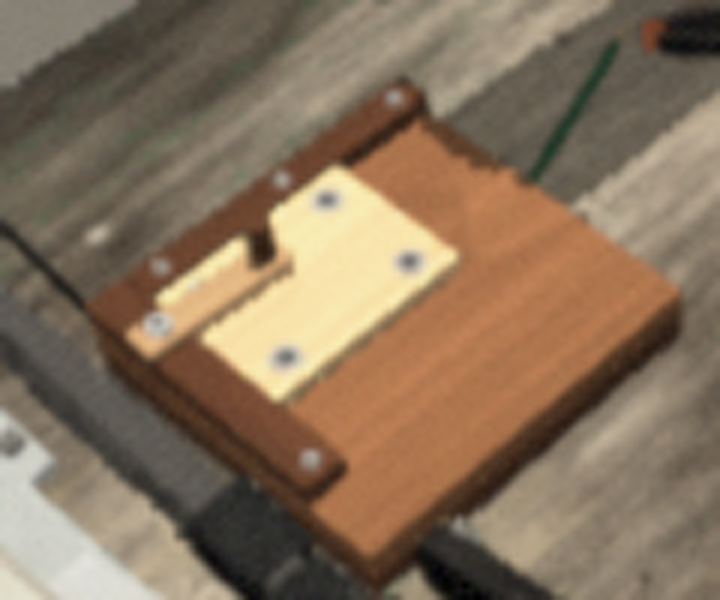

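Run:
```python
from path import *
st(); print(np.abs(manip.get_obs()['joint_velocities']).max()); print(manip.hand_in())
```

```text
t 22.42 p [ 0.4369 -0.0647  0.1549] z [ 0.344  0.    -0.939] y [-0.001  1.    -0.   ] F [0.8 0.1 0.5] g 0.398 j [-0.02 -0.26  0.07  2.3   0.    0.75  1.62]
0.0076182091285818205
the job is handed in; nothing more can be done
None
```

The plate is turned over, seated in the corner and locked under the turn button. I handed the job in at 22.4 s of the 72 s allowed, and the hand-in reports no verdict.

**What I did**
- I lifted the overhanging edge with the lower finger, pinched the plate and tipped it past vertical, then released it so it lay flat with the inserts up.
- I pushed it against the side stop (contact at about 9 N), then the end fence (about 15 N), and pressed it onto the side stop once more (about 8 N).
- With the plate home, I gripped the knob, swung the button from about -0.27 to about 1.5 rad, let go and backed off.

**Last checks**
- **Plate:** before the button was swung, its corners measured within about 3 mm of the corner position (camera calibration is good to about 2 mm). In the final picture the inserts still in view are at the same pixels.
- **Button:** the last pictures show it across the plate. The angle is judged from the pictures and the arm's position, not read directly.
- **Robot:** it stood clear with about 1 N at the wrist, which is noise level.
- **Bystanders:** I did not re-measure the sanding block, tape and mug at the end. The gripper never came near them, and in the pictures taken up to seating the plate they had not moved.

**Readings that disagreed:** the two fixed cameras differed by a few millimetres, up to about 8 mm at one board corner. The side-view network was about 12 mm off on the knob-to-pivot distance. For the knob I used the circle geometry and the wrist view, which agreed to 1–3 mm.

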